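# Load the gang jig and pin its hold-down bar with hairpin clips

### The job

Load the blue gang jig for hardfacing: stand every steel wear blank from the bench on the jig's bed, long sides together, backs against the rear fence, and butt them tight against one another and the left end stop so that no gap is left. Then swing the hold-down bar shut over them and lock it by pushing a hairpin clip sideways onto the neck of each of the two studs, above the bar's tongue, until it snaps fully home.

Things in the scene. Friction and masses are not known exactly. Their poses are not given: they have to be found in the camera images.
- jig: gang jig, fixed: blue base plate 10 mm thick spanning x -55 to +98, y -112 to +112 mm. Origin on its underside; x away from the robot, y left along the row, z up. Blanks stand on the bed (z = 10), 48 mm length along x, 26 mm along y, touching: centres at x = +6 and y = +53, +27, +1, -25, -51 mm, counted from the stop
- stop_corner (a point): corner of fence and end stop on the bed, jig (30, 66, 10) mm. The rear fence (8 mm high, 8 mm thick, y -66 to +66) has its front face at x = +30 mm; the end stop (18 mm high, 12 mm thick, x -14 to +30) at the left end has its face at y = +66 mm
- stud_left (a point): left stud at jig (12, +90, 50) mm, where a clip's seat rests when home. Boss of 22 mm diameter up to z = 30, neck of 10 mm diameter, 15 mm head from z = 60 to 66. With the bar shut its tongue's top is at z = 44: slide the clip on level from the robot's side, legs towards jig +x, the bow's underside at z = 45 to 50, just above the tongue
- stud_right (a point): the same stud at the right end, at jig (12, -90, 50) mm
- hold_bar (a joint): hinge of the steel hold-down bar (0.5 kg, friction 0.07 N m), rad: 0 = shut, pads 1 mm above the blanks; 1.57 = upright; starts 1.75 to 1.95, leaning away from the robot; limit 2.0. Below about 1.3 it falls gently shut. It spans jig y -104 to +104; a tongue 28 mm wide at each end, tip 113 mm from the hinge, has an eye that drops round the stud
- bar_hinge (a point): middle of the bar's hinge axis (along jig y) at jig (88, 0, 41) mm
- bar_handle (a point): middle of the bar's black U handle, a 9 mm round bar 60 mm long along jig y, 78 mm from the hinge axis; with the bar open it is on the far side, where closed fingers reaching behind it can push it towards the robot; with the bar shut it is at jig (16, 0, 70) mm
- blank_1: loose steel wear blank, bar block 48 x 26 x 25 mm (own x, y, z) with a dark plug-weld hole in its top, 0.24 kg; origin at the centre of its underside. Grip it across the 48 mm length, fingertips 9 mm or more above its underside to clear the jig's fence. Three to five blanks are present; an absent one reads None
- blank_2: another such wear blank (see blank_1)
- blank_3: another such wear blank (see blank_1)
- blank_4: another such wear blank (see blank_1)
- blank_5: another such wear blank (see blank_1)
- clip_1: loose hairpin spring clip lying flat, same both ways up, 12 mm high: red dipped bow 22 x 14 x 12 mm (x, y, z), gripped across its 14 mm width; two sprung legs of 6 mm steel wire run along its +x at mid height to 46 mm ahead of the origin, 31 mm wide over the tips. Origin: centre of the bow's underside
- clip_1_seat (a point): round seat between clip_1's legs, 22.8 mm ahead of its origin along x, 6 mm up; lies on the stud's axis when home. Before it the throat, 6 mm wide (30 mm ahead of the origin), and the flared mouth, 19 mm wide at 43 mm; about 8 N (up to 18 with high friction) push the throat over a 10 mm neck, then it snaps
- clip_2: the other such clip (see clip_1)
- clip_2_seat (a point): round seat between clip_2's legs, 22.8 mm ahead of its origin along x, 6 mm up; lies on the stud's axis when home. Before it the throat, 6 mm wide (30 mm ahead of the origin), and the flared mouth, 19 mm wide at 43 mm; about 8 N (up to 18 with high friction) push the throat over a 10 mm neck, then it snaps

How it is judged (in metres and radians):
On the way, in this order (a step that is already met when the one before it is completed fails the run):
1. every blank present stands in the row, butted from the end stop without gaps (x of each of blank_1, blank_2, blank_3, blank_4, blank_5 in the frame of jig above 0.0025 m and z of blank_1 in the frame of jig between 0.008 and 0.012 m and angle between the x axis of each of blank_1, blank_2, blank_3, blank_4, blank_5 and the x axis of jig, either way round below 0.08 rad and (y of blank_1 in the frame of jig between 0.0505 and 0.0555 m or y of blank_1 in the frame of jig between 0.0245 and 0.0295 m or y of blank_1 in the frame of jig between -0.0015 and 0.0035 m or y of blank_1 in the frame of jig between -0.0275 and -0.0225 m or y of blank_1 in the frame of jig between -0.0535 and -0.0485 m) and z of blank_2 in the frame of jig between 0.008 and 0.012 m and (y of blank_2 in the frame of jig between 0.0505 and 0.0555 m or y of blank_2 in the frame of jig between 0.0245 and 0.0295 m or y of blank_2 in the frame of jig between -0.0015 and 0.0035 m or y of blank_2 in the frame of jig between -0.0275 and -0.0225 m or y of blank_2 in the frame of jig between -0.0535 and -0.0485 m) and z of blank_3 in the frame of jig between 0.008 and 0.012 m and (y of blank_3 in the frame of jig between 0.0505 and 0.0555 m or y of blank_3 in the frame of jig between 0.0245 and 0.0295 m or y of blank_3 in the frame of jig between -0.0015 and 0.0035 m or y of blank_3 in the frame of jig between -0.0275 and -0.0225 m or y of blank_3 in the frame of jig between -0.0535 and -0.0485 m) and z of blank_4 in the frame of jig between 0.008 and 0.012 m and (y of blank_4 in the frame of jig between 0.0505 and 0.0555 m or y of blank_4 in the frame of jig between 0.0245 and 0.0295 m or y of blank_4 in the frame of jig between -0.0015 and 0.0035 m or y of blank_4 in the frame of jig between -0.0275 and -0.0225 m or y of blank_4 in the frame of jig between -0.0535 and -0.0485 m) and z of blank_5 in the frame of jig between 0.008 and 0.012 m and (y of blank_5 in the frame of jig between 0.0505 and 0.0555 m or y of blank_5 in the frame of jig between 0.0245 and 0.0295 m or y of blank_5 in the frame of jig between -0.0015 and 0.0035 m or y of blank_5 in the frame of jig between -0.0275 and -0.0225 m or y of blank_5 in the frame of jig between -0.0535 and -0.0485 m) and (y of each of blank_1, blank_2, blank_3, blank_4, blank_5 in the frame of jig above 0.04 m or y of blank_1 in the frame of jig between 0.0505 and 0.0555 m or y of blank_2 in the frame of jig between 0.0505 and 0.0555 m or y of blank_3 in the frame of jig between 0.0505 and 0.0555 m or y of blank_4 in the frame of jig between 0.0505 and 0.0555 m or y of blank_5 in the frame of jig between 0.0505 and 0.0555 m) and (y of each of blank_1, blank_2, blank_3, blank_4, blank_5 in the frame of jig above 0.014 m or y of blank_1 in the frame of jig between 0.0245 and 0.0295 m or y of blank_2 in the frame of jig between 0.0245 and 0.0295 m or y of blank_3 in the frame of jig between 0.0245 and 0.0295 m or y of blank_4 in the frame of jig between 0.0245 and 0.0295 m or y of blank_5 in the frame of jig between 0.0245 and 0.0295 m) and (y of each of blank_1, blank_2, blank_3, blank_4, blank_5 in the frame of jig above -0.012 m or y of blank_1 in the frame of jig between -0.0015 and 0.0035 m or y of blank_2 in the frame of jig between -0.0015 and 0.0035 m or y of blank_3 in the frame of jig between -0.0015 and 0.0035 m or y of blank_4 in the frame of jig between -0.0015 and 0.0035 m or y of blank_5 in the frame of jig between -0.0015 and 0.0035 m) and (y of each of blank_1, blank_2, blank_3, blank_4, blank_5 in the frame of jig above -0.038 m or y of blank_1 in the frame of jig between -0.0275 and -0.0225 m or y of blank_2 in the frame of jig between -0.0275 and -0.0225 m or y of blank_3 in the frame of jig between -0.0275 and -0.0225 m or y of blank_4 in the frame of jig between -0.0275 and -0.0225 m or y of blank_5 in the frame of jig between -0.0275 and -0.0225 m) and value of joint hold_bar above 1 rad), for 0.2 s.
2. the hold-down bar is shut over the blanks (value of joint hold_bar below 0.03 rad), for 0.2 s.
At the end, for the whole second after the job is handed in: Blanks flat on the bed, square within 0.08 rad, backs within 3.5 mm of the fence, an unbroken row from the stop, each within 2.5 mm of its gapless place; bar below 0.03 rad; on each stud a clip, its seat within 4 mm of the axis and 9 mm of the seat point, at rest (x of each of blank_1, blank_2, blank_3, blank_4, blank_5 in the frame of jig above 0.0025 m and z of blank_1 in the frame of jig between 0.008 and 0.012 m and angle between the x axis of each of blank_1, blank_2, blank_3, blank_4, blank_5 and the x axis of jig, either way round below 0.08 rad and (y of blank_1 in the frame of jig between 0.0505 and 0.0555 m or y of blank_1 in the frame of jig between 0.0245 and 0.0295 m or y of blank_1 in the frame of jig between -0.0015 and 0.0035 m or y of blank_1 in the frame of jig between -0.0275 and -0.0225 m or y of blank_1 in the frame of jig between -0.0535 and -0.0485 m) and z of blank_2 in the frame of jig between 0.008 and 0.012 m and (y of blank_2 in the frame of jig between 0.0505 and 0.0555 m or y of blank_2 in the frame of jig between 0.0245 and 0.0295 m or y of blank_2 in the frame of jig between -0.0015 and 0.0035 m or y of blank_2 in the frame of jig between -0.0275 and -0.0225 m or y of blank_2 in the frame of jig between -0.0535 and -0.0485 m) and z of blank_3 in the frame of jig between 0.008 and 0.012 m and (y of blank_3 in the frame of jig between 0.0505 and 0.0555 m or y of blank_3 in the frame of jig between 0.0245 and 0.0295 m or y of blank_3 in the frame of jig between -0.0015 and 0.0035 m or y of blank_3 in the frame of jig between -0.0275 and -0.0225 m or y of blank_3 in the frame of jig between -0.0535 and -0.0485 m) and z of blank_4 in the frame of jig between 0.008 and 0.012 m and (y of blank_4 in the frame of jig between 0.0505 and 0.0555 m or y of blank_4 in the frame of jig between 0.0245 and 0.0295 m or y of blank_4 in the frame of jig between -0.0015 and 0.0035 m or y of blank_4 in the frame of jig between -0.0275 and -0.0225 m or y of blank_4 in the frame of jig between -0.0535 and -0.0485 m) and z of blank_5 in the frame of jig between 0.008 and 0.012 m and (y of blank_5 in the frame of jig between 0.0505 and 0.0555 m or y of blank_5 in the frame of jig between 0.0245 and 0.0295 m or y of blank_5 in the frame of jig between -0.0015 and 0.0035 m or y of blank_5 in the frame of jig between -0.0275 and -0.0225 m or y of blank_5 in the frame of jig between -0.0535 and -0.0485 m) and (y of each of blank_1, blank_2, blank_3, blank_4, blank_5 in the frame of jig above 0.04 m or y of blank_1 in the frame of jig between 0.0505 and 0.0555 m or y of blank_2 in the frame of jig between 0.0505 and 0.0555 m or y of blank_3 in the frame of jig between 0.0505 and 0.0555 m or y of blank_4 in the frame of jig between 0.0505 and 0.0555 m or y of blank_5 in the frame of jig between 0.0505 and 0.0555 m) and (y of each of blank_1, blank_2, blank_3, blank_4, blank_5 in the frame of jig above 0.014 m or y of blank_1 in the frame of jig between 0.0245 and 0.0295 m or y of blank_2 in the frame of jig between 0.0245 and 0.0295 m or y of blank_3 in the frame of jig between 0.0245 and 0.0295 m or y of blank_4 in the frame of jig between 0.0245 and 0.0295 m or y of blank_5 in the frame of jig between 0.0245 and 0.0295 m) and (y of each of blank_1, blank_2, blank_3, blank_4, blank_5 in the frame of jig above -0.012 m or y of blank_1 in the frame of jig between -0.0015 and 0.0035 m or y of blank_2 in the frame of jig between -0.0015 and 0.0035 m or y of blank_3 in the frame of jig between -0.0015 and 0.0035 m or y of blank_4 in the frame of jig between -0.0015 and 0.0035 m or y of blank_5 in the frame of jig between -0.0015 and 0.0035 m) and (y of each of blank_1, blank_2, blank_3, blank_4, blank_5 in the frame of jig above -0.038 m or y of blank_1 in the frame of jig between -0.0275 and -0.0225 m or y of blank_2 in the frame of jig between -0.0275 and -0.0225 m or y of blank_3 in the frame of jig between -0.0275 and -0.0225 m or y of blank_4 in the frame of jig between -0.0275 and -0.0225 m or y of blank_5 in the frame of jig between -0.0275 and -0.0225 m) and value of joint hold_bar below 0.03 rad and ((horizontal distance between clip_1_seat and stud_left below 0.004 m and distance between clip_1_seat and stud_left below 0.009 m) or (horizontal distance between clip_2_seat and stud_left below 0.004 m and distance between clip_2_seat and stud_left below 0.009 m)) and ((horizontal distance between clip_1_seat and stud_right below 0.004 m and distance between clip_1_seat and stud_right below 0.009 m) or (horizontal distance between clip_2_seat and stud_right below 0.004 m and distance between clip_2_seat and stud_right below 0.009 m)) and linear speed of each of clip_1, clip_2 below 0.02 m/s); the robot touches nothing.
Of blank_1, blank_2, blank_3, blank_4, blank_5 only 3 to 5 are there at a start; the rules pass over those that are not, and their reading is None.
At some moment in a run one of clip_1, clip_2 may be knocked a few centimetres aside while the robot is not near it.
Once in a run the grip may slacken for a moment while it holds something.
It also fails if it takes over 208 s, if anything falls off the work surface, if the arm or the gripper's body presses on something with over 40 N, if the wrist force passes 120 N, or if a joint passes its speed limit or range.

### The arm

A 6-joint arm with a two-finger parallel gripper is mounted at the origin on the work surface; the furniture and walls round the work are solid. World frame = base frame: x ahead of the robot, y to its left, z up, the work surface at z = 0. Lengths are in mm, angles in rad, forces in N, time in s.
With the tool pointing down it reaches from about 275 to 1000 mm from the base axis. Payload 8.4 kg.
Tool frame: the origin (TCP) lies on the mounting face of the last link; the fingertips stand 173 mm ahead of it and the grasp point (between the pads) lies 155 mm ahead of it; z points along the fingers, y is the line along which they close (so a half turn about z gives the same grasp; the last joint's range is limited). The gripper opens to 85 mm and grips with 20 to 120 N. Pads are 22 mm wide; open, the fingers measure 114 mm over their backs; the gripper's body (76 mm by 85 mm) begins 54 mm behind the grasp point. The pads swing forward as they close: fully open they stand 13 mm farther back than shut.
Start: joints at [-1.139, 0.353, 1.633, -0, 1.155, -0.002], TCP at [262.701, -567.114, 404.681] pointing down, gripper open.
Joint ranges: [-2.63, 2.63], [-0.92, 2.1], [0.06, 2.66], [-1.3, 4.44], [0, 2.69], [-3.02, 3.02]. Speed limits (rad/s): [2.22, 2.22, 2.79, 3.14, 3.14, 3.14].

### API

Orientations are given as [roll, pitch, yaw] about the fixed x, y, z axes, in that order (R = Rz(yaw) Ry(pitch) Rx(roll)).
In Python, from rig import r gives the robot as it stands.
- The arm moves only by the tool apply_moves, never from a script. Its argument "deltas" is a list of rows, each an object with "claw": the gripper command: -1 is fully open, 1 is shut, values between are in proportion; "delta_pos": the shift along the tool's x, y, z in cm, a list of three; "yaw": the turn about the tool's z in rad. In form: [{"claw": claw, "delta_pos": [tx, ty, tz], "yaw": yaw}, ...]. A call has 1 to 8 rows; each row shifts and turns the commanded pose from where the row before left it, along the tool's axes as they then stand; what a row does not reach is not made up. A row lasts 1/8 s, in which the tool goes at most 62.5 mm and 10.7 degrees, less where a joint would pass 70% of its speed; a pose out of reach is approached as far as the arm can. A call with a gripper value outside its range is refused whole. The fingers move at their own pace and stop on an object; "grip_force" is the grip in N (left out, the last holds). Time passes only in rows, so rows that do not move let the fingers close. It gives the time, the measured TCP pose, the force, the opening and the grip force at its end, in the units of the state.
- r.sense(): the state, without advancing time (a new reading comes with each control period).
- r.grab_frame(name): name is "scene" or "top" or "wrist"; returns a dict with "img" (480x640x3 uint8, blue, green, red), "z_map" (480x640 float32, mm along the optical axis (not along the pixel's ray), 0 where there is no reading), "fx", "fy", "cx", "cy" (pixels), "dist" ([k1, k2, p1, p2, k3] as OpenCV has them; the pictures are not rectified), "eye" and "rotation" of the camera in the world; the wrist camera has in their place "T_tool_cam" (4x4, takes a point from camera to tool coordinates, whose origin is the TCP and whose axes are the flange's). Camera axes: x right, y up, looking along -z (the intrinsics and any distortion apply to the point x, -y, -z); pixel columns grow to the right and rows downward; lengths in mm; the calibration is good to about 2 mm. A picture is of the moment at which its call begins: read the wrist's pose just before it.
- r.sign_off(): hands the job in; it is judged then, once.
The state is a dict: "clock": time; "qpos": joint angles; "qvel": joint speeds; "joint_efforts": joint torques, N m; "eef_pos": TCP position; "tcp_rot": TCP orientation; "contact_force": force on the tool from outside, world axes, zero at the start; "wrist_torque": the same for the moment, N m; "opening": opening from 0.0 (shut) to 1.0 (fully open); "grasp_force": force on a finger pad.
Only numpy, scipy, OpenCV 4.12 (cv2) and the standard library are available. Lean on these libraries where they do the work, as an engineer would, in place of code of your own. Each camera call takes 0.05 s, during which the arm holds its last target. There are 200 camera calls.

## Working session

There is one attempt and no reset: what is moved stays moved. The work goes in short steps, Python scripts to look and compute and a tool call to move; the robot and the scene stay as the last step left them, time stands still between calls to the robot, and variables do not carry over. Pictures are saved under pics/ and viewed, at most 14 in all, crops included, and the job is handed in when it is done.

Besides the shell and the picture viewer there is one more tool, called after ">>>" by a JSON object that holds its "method" and its "body", one argument or row to a line. apply_moves: Moves the arm, as the interface text tells. Its arguments: {"type":"object","properties":{"deltas":{"type":"array"},"grip_force":{"type":"number"}},"required":["deltas"]}

```bash
ls; mkdir -p pics
cat > h.py <<'E'
import numpy as np, cv2
from scipy.spatial.transform import Rotation as Ro
from rig import r
def cam(f):
    K=np.array([[f["fx"],0,f["cx"]],[0,f["fy"],f["cy"]],[0,0,1.]]);return K,np.array(f["dist"],float)
def grab(name):
    s=r.sense(); f=r.grab_frame(name)
    if name=="wrist":
        T=np.eye(4);T[:3,:3]=Ro.from_euler('xyz',s["tcp_rot"]).as_matrix();T[:3,3]=s["eef_pos"]
        W=T@np.array(f["T_tool_cam"]);f["eye"]=W[:3,3];f["R"]=W[:3,:3]
    else:
        R=np.array(f["rotation"],float)
        f["R"]=R if R.shape==(3,3) else Ro.from_euler('xyz',R).as_matrix()
        f["eye"]=np.array(f["eye"],float)
    return f
def rays(f,px):
    K,d=cam(f);u=cv2.undistortPoints(np.array(px,float).reshape(-1,1,2),K,d).reshape(-1,2)
    return np.c_[u[:,0],-u[:,1],-np.ones(len(u))]@f["R"].T
def onz(f,px,z):
    D=rays(f,px);return f["eye"]+D*((z-f["eye"][2])/D[:,2])[:,None]
def proj(f,P):
    K,d=cam(f);c=(np.atleast_2d(P)-f["eye"])@f["R"];c=c*[1,-1,-1]
    return cv2.projectPoints(c.reshape(-1,1,3),np.zeros(3),np.zeros(3),K,d)[0].reshape(-1,2)
def cloud(f):
    h,w=f["z_map"].shape;v,u=np.mgrid[:h,:w];D=rays(f,np.c_[u.ravel(),v.ravel()])
    return (f["eye"]+D*f["z_map"].reshape(-1,1)).reshape(h,w,3)
E
python3 - <<'E'
from h import *
print(r.sense())
for n in ("top","scene"):
    f=grab(n);cv2.imwrite(f"pics/{n}0.png",f["img"]);print(n,f["eye"],f["rotation"],f["fx"],f["dist"],(f["z_map"]>0).mean())
E
```

```text
pics
{'clock': 0.0, 'qpos': array([-1.13939371e+00,  3.53677488e-01,  1.63413149e+00,  5.48967324e-06,
        1.15519939e+00, -2.40524592e-03]), 'qvel': array([-0.00064842, -0.00074688,  0.00118193, -0.00067652,  0.00016515,
       -0.00095451]), 'joint_efforts': array([-1.71403644e-03, -6.05250049e+01, -3.42076313e+01,  6.12093868e-05,
        9.20864695e-03,  4.82537087e-05]), 'eef_pos': array([ 262.6069164 , -566.89874543,  403.94431424]), 'tcp_rot': array([-3.14017696e+00, -8.42434535e-06,  4.33805637e-01]), 'contact_force': array([-0.4419047 ,  0.33342459, -0.28028135]), 'wrist_torque': array([0.00518011, 0.05379292, 0.01017788]), 'grasp_force': 0.0, 'opening': 1.001931396669505}
top [ 327.54243674 -231.36291873  912.28861041] [ 0.12234586 -0.00341455 -1.54847245] 478.6509949423233 [0.02764814 0.         0.         0.         0.        ] 0.9960384114583334
scene [-261.7759343   268.92848293  550.44143017] [ 1.05836968  0.0198155  -2.19399834] 613.6408723144225 [-0.15693505  0.          0.          0.          0.        ] 0.9959505208333334
```

View pics/top0.png

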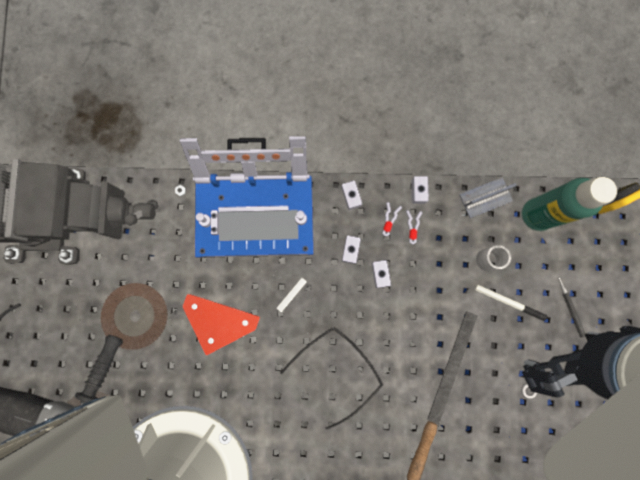

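View pics/scene0.png

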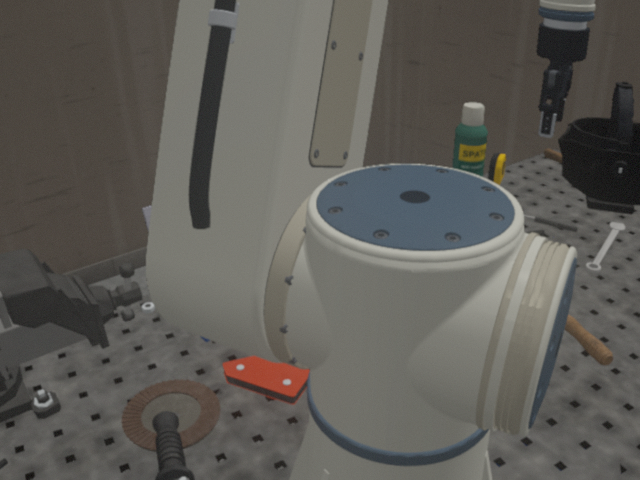

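The top view shows the blue jig near (255,215) and four blanks at (351,193), (421,188), (352,249) and (382,273). The two clips are at (388,225) and (413,232). In the scene view the robot blocks the jig. Next I'll measure from the top view.

```bash
cat > m.py <<'E'
from h import *
def blob(mask,amin,amax):
    out=[]
    for c in cv2.findContours(mask.astype(np.uint8),cv2.RETR_EXTERNAL,cv2.CHAIN_APPROX_NONE)[0]:
        if amin<cv2.contourArea(c)<amax: out.append(c[:,0,:].astype(float))
    return out
def rect(xy):
    (c,(w,h),a)=cv2.minAreaRect(xy.astype(np.float32))
    if w<h: w,h,a=h,w,a+90
    return np.round(c,1),round(w,1),round(h,1),round((a+90)%180-90,1)
def blanks(f,box=None,k=1):
    img=f["img"].astype(int);P=cloud(f)
    m=(P[:,:,2]>16)&(P[:,:,2]<34)&(img.min(2)>120)
    return m,[rect(onz(f,c,25)) for c in blob(m,100*k,900*k)]
def red(f,k=1,z=12):
    img=f["img"].astype(int);b,g,rr=img[:,:,0],img[:,:,1],img[:,:,2]
    m=(rr>120)&(g<70)&(b<70);m=m
    return [(rect(onz(f,c,z)),onz(f,[c.mean(0)],z)[0].round(1)) for c in blob(m,20*k,400*k)]
E
python3 - <<'E'
from m import *
f=grab("top");img=f["img"].astype(int)
m,b=blanks(f)
for x in b: print("blank",x)
for x in red(f): print("red",x)
bl=(img[:,:,0]>120)&(img[:,:,2]<60)
m2=cv2.morphologyEx(bl.astype(np.uint8),cv2.MORPH_CLOSE,np.ones((15,15)))
for c in blob(m2,2000,20000): print("jig",rect(onz(f,c,10)),c.min(0),c.max(0))
P=cloud(f)
for (u,v) in [(203,218),(304,217),(380,250),(351,200)]: print(P[v-2:v+3,u-2:u+3,2].round(0).tolist()[2])
cv2.imwrite("pics/c1.png",cv2.resize(f["img"][130:290,170:440],None,fx=2.9,fy=2.9,interpolation=cv2.INTER_CUBIC))
E
```

```text
Traceback (most recent call last):
  File "m.py", line 14, in blanks
    return m,[rect(onz(f,c,25)) for c in blob(m,100*k,900*k)]
              ~~~~^^^^^^^^^^^^^
  File "m.py", line 8, in rect
    (c,(w,h),a)=cv2.minAreaRect(xy.astype(np.float32))
                ~~~~~~~~~~~~~~~^^^^^^^^^^^^^^^^^^^^^^^
cv2.error: OpenCV(4.12.0) /io/opencv/modules/imgproc/src/convhull.cpp:143: error: (-215:Assertion failed) total >= 0 && (depth == CV_32F || depth == CV_32S) in function 'convexHull'
```

```bash
sed -i 's/minAreaRect(xy.astype/minAreaRect(np.ascontiguousarray(xy[:,:2]).astype/' m.py
python3 - <<'E'
from m import *
f=grab("top");img=f["img"].astype(int)
m,b=blanks(f)
for x in b: print("blank",x)
for x in red(f): print("red",x)
bl=(img[:,:,0]>120)&(img[:,:,2]<60)
m2=cv2.morphologyEx(bl.astype(np.uint8),cv2.MORPH_CLOSE,np.ones((15,15)))
for c in blob(m2,2000,20000): print("jig",rect(onz(f,c,10)),c.min(0),c.max(0))
P=cloud(f)
for (u,v) in [(203,218),(304,217),(380,250),(351,200)]: print(P[v-2:v+3,u-2:u+3,2].round(0).tolist()[2])
cv2.imwrite("pics/c1.png",cv2.resize(f["img"][130:290,170:440],None,fx=2.9,fy=2.9,interpolation=cv2.INTER_CUBIC))
E
```

```text
blank (array([ 47.2, -71.3]), 76.9, 19.2, 34.3)
blank (array([82.7, 10.7]), 101.6, 26.6, 80.8)
blank (array([ 377.1, -356. ]), 47.6, 26.6, 10.7)
blank (array([ 421.2, -299.2]), 48.6, 26.2, -10.1)
blank (array([486.7, -94.8]), 165.8, 44.4, -69.2)
blank (array([ 525.5, -299. ]), 48.9, 25.8, 18.8)
blank (array([ 538.9, -429.2]), 46.8, 25.6, 2.5)
red ((array([ 455.5, -417.8]), 17.7, 12.8, -13.9), array([ 455. , -417.3,   12. ]))
red ((array([ 468.8, -369.4]), 16.4, 12.4, -13.6), array([ 468.5, -369.3,   12. ]))
jig (array([ 486.9, -114.7]), 221.0, 156.3, -87.2) [196. 173.] [311. 256.]
[66.0, 65.0, 66.0, 47.0, 39.0]
[65.0, 28.0, 30.0, 29.0, 12.0]
[0.0, 0.0, -1.0, -3.0, -3.0]
[26.0, 24.0, 26.0, 29.0, 27.0]
```

View pics/c1.png

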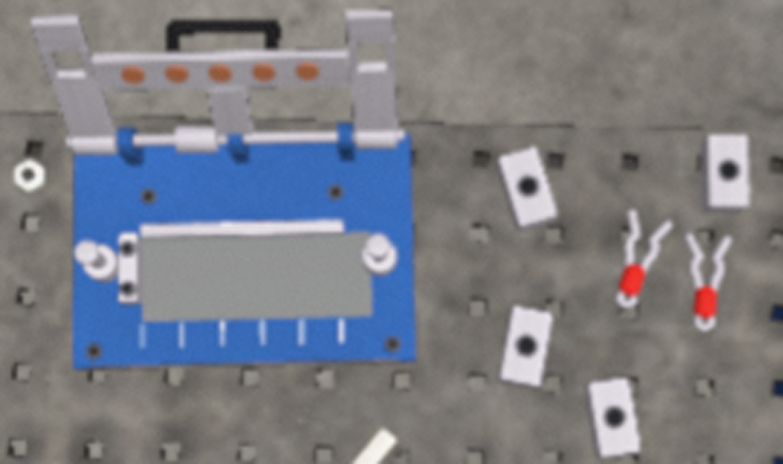

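The crop shows four blanks, two clips and the jig with its bar open. The studs are at about (98,258) and (378,252) in the crop. I'll align the tool with the jig and move in for a closer wrist view.

```bash
cat > pl.py <<'E'
from h import *
def plan(x,y,z,yaw):
    "turn in tool z, then shift in cm along the turned tool axes to reach TCP (x,y,z)"
    s=r.sense();cy=s["tcp_rot"][2];turn=-((yaw-cy+np.pi)%(2*np.pi)-np.pi)
    R=Ro.from_euler('xyz',[s["tcp_rot"][0],s["tcp_rot"][1],yaw]).as_matrix()
    d=R.T@(np.array([x,y,z])-s["eef_pos"])/10
    print("turn",turn.round(3),"shift cm",d.round(2),"|",s["eef_pos"].round(1),s["tcp_rot"].round(4),"t",s["clock"])
E
python3 -c "
from pl import *
plan(430,-240,470,np.pi/2+.049)"
```

```text
turn -1.186 shift cm [31.84 18.31 -6.59] | [ 262.6 -567.   404.3] [-3.1408  0.      0.4338] t 0.2
```

>>> {"method": "apply_moves", "body": {
  "deltas": [
    {"claw":-1,"delta_pos":[0,0,-2],"yaw":-0.17},
    {"claw":-1,"delta_pos":[0,0,-2],"yaw":-0.17},
    {"claw":-1,"delta_pos":[0,0,-2.6],"yaw":-0.17},
    {"claw":-1,"delta_pos":[0,0,0],"yaw":-0.17},
    {"claw":-1,"delta_pos":[0,0,0],"yaw":-0.17},
    {"claw":-1,"delta_pos":[0,0,0],"yaw":-0.17},
    {"claw":-1,"delta_pos":[0,0,0],"yaw":-0.166}
  ]
}}

```text
clock: 1.08
eef_pos: [262.7, -567.0, 470.5]
tcp_rot: [-3.141, -0.0, 1.625]
contact_force: [0.1, -0.6, 0.0]
opening: 1.002
grasp_force: 0.0
```

>>> {"method": "apply_moves", "body": {
  "deltas": [
    {"claw":-1,"delta_pos":[4,2.3,0],"yaw":0},
    {"claw":-1,"delta_pos":[4,2.3,0],"yaw":0},
    {"claw":-1,"delta_pos":[4,2.3,0],"yaw":0},
    {"claw":-1,"delta_pos":[4,2.3,0],"yaw":0},
    {"claw":-1,"delta_pos":[4,2.3,0],"yaw":0},
    {"claw":-1,"delta_pos":[4,2.3,0],"yaw":0},
    {"claw":-1,"delta_pos":[4,2.3,0],"yaw":0},
    {"claw":-1,"delta_pos":[4,2.3,0],"yaw":0}
  ]
}}

```text
clock: 2.08
eef_pos: [431.2, -237.1, 470.7]
tcp_rot: [3.141, 0.0, 1.62]
contact_force: [-0.2, 0.2, 0.3]
opening: 1.003
grasp_force: 0.0
```

>>> {"method": "apply_moves", "body": {
  "deltas": [
    {"claw":-1,"delta_pos":[0,0,0],"yaw":0},
    {"claw":-1,"delta_pos":[0,0,0],"yaw":0}
  ]
}}

```text
clock: 2.33
eef_pos: [430.7, -238.6, 470.6]
tcp_rot: [-3.141, 0.0, 1.621]
contact_force: [-0.9, -0.2, -0.0]
opening: 1.0
grasp_force: 0.0
```

Run:
```python
from m import *
f=grab("wrist");cv2.imwrite("pics/w1.png",f["img"]);print(np.array(f["T_tool_cam"]).round(3),f["fx"],f["dist"])
print(r.sense()["eef_pos"],r.sense()["tcp_rot"])
m,b=blanks(f,k=2)
for x in b: print("blank",x)
for x in red(f,k=3): print("red",x)
```

```text
[[ 0.0000e+00  9.6500e-01  2.6200e-01  6.5585e+01]
 [ 1.0000e+00  0.0000e+00 -1.0000e-03 -6.2000e-02]
 [-1.0000e-03  2.6200e-01 -9.6500e-01  2.9740e+01]
 [ 0.0000e+00  0.0000e+00  0.0000e+00  1.0000e+00]] 368.26254371464665 [-0.05279369  0.          0.          0.          0.        ]
[ 430.57017458 -238.96095047  470.64069804] [-3.14134159e+00  3.01096789e-04  1.61969438e+00]
blank (array([ 539.2, -428.9]), 50.0, 30.8, 2.3)
blank (array([ 378.1, -356.2]), 49.4, 29.8, 9.9)
blank (array([ 526. , -299.7]), 47.7, 28.2, 18.6)
blank (array([ 422.5, -299.8]), 47.8, 28.6, -9.9)
blank (array([ 86.6, -81.6]), 21.0, 20.3, -43.8)
blank (array([ 489.6, -102. ]), 151.8, 47.7, -68.9)
red ((array([ 455.2, -416.8]), 18.5, 14.2, -6.2), array([ 454.8, -417. ,   12. ]))
red ((array([ 468.8, -369.2]), 19.2, 13.3, -20.5), array([ 468.5, -369.1,   12. ]))
```

View pics/w1.png

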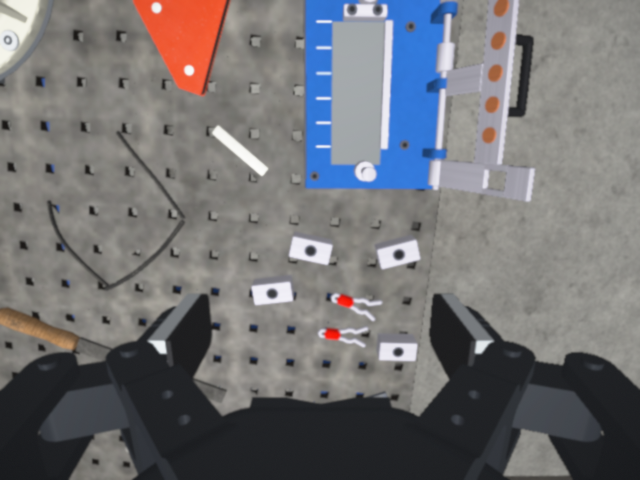

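The wrist view shows the blanks at (311,250), (399,254), (272,293) and (398,351), and the red clip bows at (344,300) and (331,334). The blank and clip positions agree with the top view to about 1 mm. I'll move over the jig to fix its pose.

>>> {"method": "apply_moves", "body": {
  "deltas": [
    {"claw":-1,"delta_pos":[5,0.4,0],"yaw":0},
    {"claw":-1,"delta_pos":[5,0.4,0],"yaw":0},
    {"claw":-1,"delta_pos":[5,0.4,0],"yaw":0},
    {"claw":-1,"delta_pos":[2.5,0.4,0],"yaw":0},
    {"claw":-1,"delta_pos":[0,0,0],"yaw":0},
    {"claw":-1,"delta_pos":[0,0,0],"yaw":0}
  ]
}}

```text
clock: 3.12
eef_pos: [438.2, -64.0, 470.7]
tcp_rot: [-3.142, 0.001, 1.619]
contact_force: [-0.5, -0.3, -0.1]
opening: 0.999
grasp_force: 0.0
```

Run:
```python
from m import *
f=grab("wrist");cv2.imwrite("pics/w2.png",f["img"])
img=f["img"].astype(int)
bl=(img[:,:,0]>100)&(img[:,:,2]<60)&(img[:,:,0]>img[:,:,1]+50)
m2=cv2.morphologyEx(bl.astype(np.uint8),cv2.MORPH_CLOSE,np.ones((25,25)))
for c in blob(m2,4000,90000): print("jig",rect(onz(f,c,10)),c.min(0),c.max(0))
P=cloud(f)
# stud heads: depth near z=66
m=(abs(P[:,:,2]-66)<5)&(P[:,:,0]<520)&(abs(P[:,:,1]+115)<130)
for c in blob(m,30,2000): print("stud",rect(onz(f,c,66)),c.mean(0))
```

```text
jig (array([ 488.4, -113.4]), 219.2, 157.8, -87.3) [293. 146.] [428. 320.]
stud (array([ 478.3, -203.4]), 16.1, 14.4, -69.1) [349.52777778 327.5       ]
stud (array([469.9, -24.6]), 14.0, 13.1, -86.2) [353.525 167.45 ]
```

View pics/w2.png

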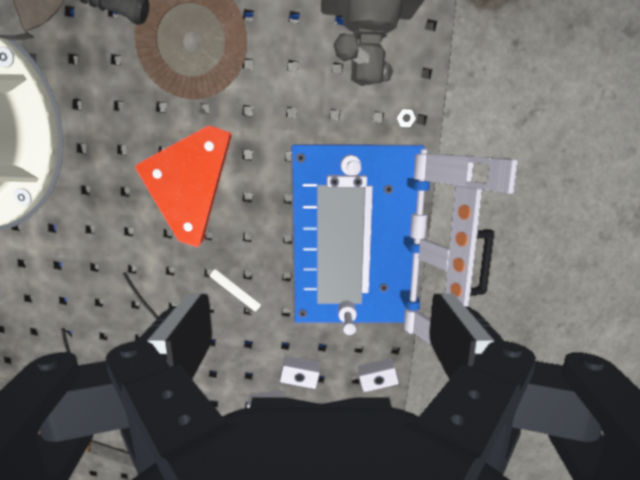

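The wrist view shows the stud heads at (351,166) and (349,314), the end stop at (347,182), the fence edge near x=369 and the bar on the right. I'll settle the jig's x from edges.

Run:
```python
from m import *
f=grab("wrist");img=f["img"].astype(int);P=cloud(f)
bl=(img[:,:,0]>100)&(img[:,:,2]<60)&(img[:,:,0]>img[:,:,1]+50)
for v in range(200,300,20):
    u0=np.where(bl[v,250:330])[0][0]+250
    row=img[v].min(1);w=np.where(row[350:385]>185)[0]+350
    print(v,"front",onz(f,[(u0-.5,v)],10)[0].round(1),"fence top",onz(f,[(w[0]-.5,v),(w[-1]+.5,v)],18)[:,:2].round(1).tolist(),w[[0,-1]])
print(img[240,355:380].min(1), P[240,355:380,2].round(0))
c=[i for i in range(150,215)];print(img[170:200,340].min(1),P[170:200,340,2].round(0))
print(r.sense()["eef_pos"])
print(P[240,440:500].round(0)[::4].tolist())
```

```text
200 front [408.2 -70.2  10. ] fence top [[489.7, -65.0], [497.8, -64.6]] [365 371]
220 front [408.9 -94.4  10. ] fence top [[491.6, -88.7], [498.6, -88.3]] [365 370]
240 front [ 409.7 -119.2   10. ] fence top [[492.3, -113.0], [499.5, -112.7]] [364 369]
260 front [ 411.7 -144.7   10. ] fence top [[493.1, -138.2], [501.6, -137.8]] [363 369]
280 front [ 412.4 -171.1   10. ] fence top [[493.9, -164.1], [502.5, -163.7]] [362 368]
[159 159 159 159 159 158 156 160 184 217 230 232 232 228 210 157  96  58
  50  51  50  51  50  50  50] [12. 12. 12. 12. 12. 13. 12. 13. 13. 18. 19. 20. 18. 17. 19. 21. 11. 11.
 13. 12. 12. 11. 11. 11. 12.]
[ 68  56  52  61  89 130 177 217 231 232 230 228 229 231 231 227 209 174
 158 158 159 159 158 159 159 159 158 159 159 159] [11. 11. 11. 10. 10. 18. 29. 30. 30. 29. 30. 31. 29. 30. 28. 29. 29. 10.
 12. 13. 10. 11. 10. 12. 13. 11. 10. 11. 13. 12.]
[438.18005091 -64.08632662 470.61982108]
[[890.0, -335.0, -850.0], [904.0, -333.0, -847.0], [918.0, -332.0, -846.0], [569.0, -88.0, 94.0], [570.0, -86.0, 102.0], [573.0, -85.0, 106.0], [575.0, -84.0, 109.0], [578.0, -83.0, 112.0], [579.0, -82.0, 117.0], [1024.0, -328.0, -850.0], [1037.0, -326.0, -845.0], [601.0, -87.0, 95.0], [603.0, -86.0, 98.0], [607.0, -85.0, 99.0], [1100.0, -325.0, -851.0]]
```

```bash
python3 -c "
from pl import *
plan(422,-299.6,179,np.pi/2-.174)"
```

```text
turn 0.221 shift cm [-23.47   2.49  29.17] | [438.2 -64.1 470.6] [-3.1414e+00  3.0000e-04  1.6182e+00] t 3.225
```

>>> {"method": "apply_moves", "body": {
  "deltas": [
    {"claw":-1,"delta_pos":[0,0,0],"yaw":0.11},
    {"claw":-1,"delta_pos":[0,0,0],"yaw":0.111},
    {"claw":-1,"delta_pos":[-4.7,0.5,3],"yaw":0},
    {"claw":-1,"delta_pos":[-4.7,0.5,3],"yaw":0},
    {"claw":-1,"delta_pos":[-4.7,0.5,3],"yaw":0},
    {"claw":-1,"delta_pos":[-4.7,0.5,3],"yaw":0},
    {"claw":-1,"delta_pos":[-4.7,0.5,3],"yaw":0},
    {"claw":-1,"delta_pos":[0,0,4],"yaw":0}
  ]
}}

```text
clock: 4.22
eef_pos: [422.2, -302.9, 280.1]
tcp_rot: [3.139, 0.002, 1.394]
contact_force: [-0.7, 0.8, -0.7]
opening: 0.999
grasp_force: 0.0
```

Run:
```python
from pl import *
from m import *
plan(422,-299.6,179,np.pi/2-.174)
f=grab("wrist");m,b=blanks(f,k=2)
for x in b: print("blank",x)
for x in red(f,k=3): print("red",x)
```

```text
turn -0.003 shift cm [ 0.34 -0.1  10.11] | [ 422.2 -302.9  280.1] [3.1391e+00 1.9000e-03 1.3943e+00] t 4.225
blank (array([ 476.2, -206.2]), 21.8, 19.9, -53.0)
blank (array([ 496.1, -178. ]), 8.8, 8.3, 82.8)
red ((array([ 454.8, -413.9]), 18.8, 14.9, -10.7), array([ 454.2, -413.8,   12. ]))
red ((array([ 468. , -366.9]), 19.7, 13.7, -16.8), array([ 467.7, -366.9,   12. ]))
```

>>> {"method": "apply_moves", "body": {
  "deltas": [
    {"claw":-1,"delta_pos":[0,0,4],"yaw":0},
    {"claw":-1,"delta_pos":[0,0,4],"yaw":0},
    {"claw":-1,"delta_pos":[0,0,2.2],"yaw":0},
    {"claw":-1,"delta_pos":[0,0,0],"yaw":0},
    {"claw":1,"delta_pos":[0,0,0],"yaw":0},
    {"claw":1,"delta_pos":[0,0,0],"yaw":0},
    {"claw":1,"delta_pos":[0,0,0],"yaw":0},
    {"claw":1,"delta_pos":[0,0,0],"yaw":0}
  ],
  "grip_force": 60
}}

```text
clock: 5.28
eef_pos: [423.0, -299.1, 180.2]
tcp_rot: [3.14, 0.001, 1.399]
contact_force: [-1.6, -0.1, 8.9]
opening: 0.542
grasp_force: 61.7
```

```bash
python3 -c "
from pl import *
s=r.sense();print(s['opening'],s['grasp_force'],s['contact_force'])
yw=.047;o=np.array([462.7,-114.6])
p=o+np.array([[np.cos(yw),-np.sin(yw)],[np.sin(yw),np.cos(yw)]])@[3,50]
print(p);plan(p[0],p[1],191,np.pi/2+yw)"
```

```text
0.5417530958555424 61.68373346328735 [-1.64344233 -0.06079814  8.93719525]
[463.34755221 -64.51426674]
turn -0.219 shift cm [23.24  5.14 -1.09] | [ 423.  -299.1  180.2] [3.1400e+00 9.0000e-04 1.3989e+00] t 5.275
```

>>> {"method": "apply_moves", "body": {
  "deltas": [
    {"claw":1,"delta_pos":[0,0,-4.5],"yaw":0},
    {"claw":1,"delta_pos":[0,0,-4.5],"yaw":-0.11},
    {"claw":1,"delta_pos":[0,0,0],"yaw":-0.109},
    {"claw":1,"delta_pos":[4.6,1.0,0],"yaw":0},
    {"claw":1,"delta_pos":[4.6,1.0,0],"yaw":0},
    {"claw":1,"delta_pos":[4.6,1.0,0],"yaw":0},
    {"claw":1,"delta_pos":[4.6,1.0,0],"yaw":0},
    {"claw":1,"delta_pos":[4.6,1.0,0],"yaw":0}
  ]
}}

```text
clock: 6.28
eef_pos: [461.8, -65.1, 269.5]
tcp_rot: [3.14, 0.0, 1.618]
contact_force: [1.2, -0.3, -2.3]
opening: 0.551
grasp_force: 63.9
```

>>> {"method": "apply_moves", "body": {
  "deltas": [
    {"claw":1,"delta_pos":[0,0,0],"yaw":0},
    {"claw":1,"delta_pos":[0,0,0],"yaw":0}
  ]
}}

```text
clock: 6.52
eef_pos: [461.7, -66.7, 269.1]
tcp_rot: [3.141, 0.0, 1.619]
contact_force: [0.6, -0.1, -2.8]
opening: 0.54
grasp_force: 63.9
```

```bash
cat >> pl.py <<'E'
YW=.047;O=np.array([462.7,-114.6]);RJ=np.array([[np.cos(YW),-np.sin(YW)],[np.sin(YW),np.cos(YW)]])
def jplan(x,y,z):
    s=r.sense();print("now jig xy",(RJ.T@(s["eef_pos"][:2]-O)).round(1),"F jig",(RJ.T@s["contact_force"][:2]).round(1),round(float(s["contact_force"][2]),1),"open",round(float(s["opening"]),3),"gf",round(float(s["grasp_force"]),1))
    p=O+RJ@[x,y];plan(p[0],p[1],z,np.pi/2+YW)
E
python3 - <<'E'
from pl import *
jplan(3,50,191)
E
```

```text
now jig xy [ 1.3 47.9] F jig [ 0.6 -0.1] -2.8 open 0.54 gf 63.9
turn 0.001 shift cm [0.21 0.17 7.81] | [461.7 -66.7 269.1] [3.1410e+00 4.0000e-04 1.6189e+00] t 6.525
```

>>> {"method": "apply_moves", "body": {
  "deltas": [
    {"claw":1,"delta_pos":[0,0,3],"yaw":0},
    {"claw":1,"delta_pos":[0,0,3],"yaw":0},
    {"claw":1,"delta_pos":[0,0,1.3],"yaw":0},
    {"claw":1,"delta_pos":[0,0,0.4],"yaw":0},
    {"claw":1,"delta_pos":[0,0,0.15],"yaw":0},
    {"claw":1,"delta_pos":[0,0,0],"yaw":0}
  ]
}}

```text
clock: 7.28
eef_pos: [462.1, -66.8, 190.8]
tcp_rot: [3.14, 0.0, 1.618]
contact_force: [-0.4, 0.6, -1.3]
opening: 0.545
grasp_force: 63.8
```

Run:
```python
from pl import *
jplan(6,53,190)
f=grab("wrist");cv2.imwrite("pics/w3.png",f["img"])
```

```text
now jig xy [ 1.7 47.8] F jig [-0.4  0.6] -1.3 open 0.545 gf 63.8
turn -0.0 shift cm [0.52 0.43 0.08] | [462.1 -66.8 190.8] [3.1404e+00 2.0000e-04 1.6177e+00] t 7.275
```

View pics/w3.png

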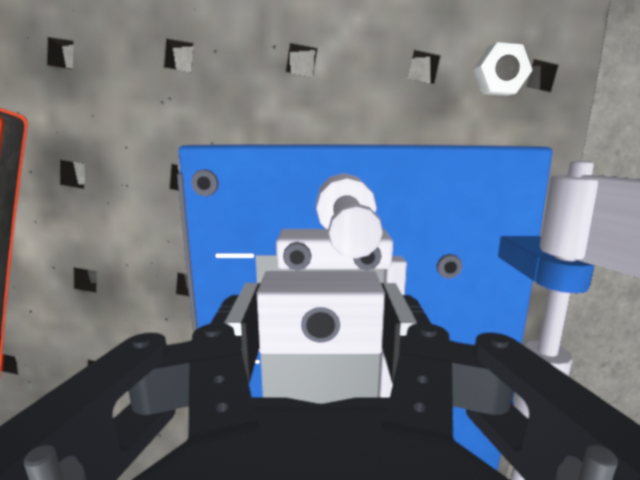

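The blank is held square above the bed, its top at (320,320) just short of the stop at (335,250). Next I'll nudge it to the fence.

>>> {"method": "apply_moves", "body": {
  "deltas": [
    {"claw":1,"delta_pos":[0,0.2,0.05],"yaw":0},
    {"claw":1,"delta_pos":[0,0.2,0],"yaw":0},
    {"claw":1,"delta_pos":[0,0,0],"yaw":0}
  ]
}}

```text
clock: 7.7
eef_pos: [464.4, -66.5, 190.3]
tcp_rot: [-3.138, -0.0, 1.618]
contact_force: [-10.4, -3.2, 15.8]
opening: 0.543
grasp_force: 66.0
```

>>> {"method": "apply_moves", "body": {
  "deltas": [
    {"claw":1,"delta_pos":[0,0.1,0],"yaw":0},
    {"claw":1,"delta_pos":[0,0,0],"yaw":0}
  ]
}}

```text
clock: 7.95
eef_pos: [464.8, -66.5, 190.3]
tcp_rot: [-3.136, -0.0, 1.618]
contact_force: [-14.0, -4.5, 19.3]
opening: 0.544
grasp_force: 66.5
```

>>> {"method": "apply_moves", "body": {
  "deltas": [
    {"claw":1,"delta_pos":[0,0.1,0],"yaw":0},
    {"claw":1,"delta_pos":[0,0,0],"yaw":0}
  ]
}}

```text
clock: 8.2
eef_pos: [465.1, -66.5, 190.3]
tcp_rot: [-3.134, -0.0, 1.618]
contact_force: [-16.0, -4.5, 24.8]
opening: 0.545
grasp_force: 67.0
```

>>> {"method": "apply_moves", "body": {
  "deltas": [
    {"claw":1,"delta_pos":[0,0,-0.06],"yaw":0},
    {"claw":1,"delta_pos":[0,0,0],"yaw":0}
  ]
}}

```text
clock: 8.45
eef_pos: [466.3, -66.3, 190.4]
tcp_rot: [-3.138, -0.0, 1.618]
contact_force: [-7.3, -1.3, 6.7]
opening: 0.546
grasp_force: 65.2
```

Run:
```python
from pl import *
jplan(6,53,190); s=r.sense()
R=Ro.from_euler('xyz',s["tcp_rot"]).as_matrix();g=s["eef_pos"]+R@[0,0,165];print((RJ.T@(g[:2]-O)).round(1))
```

```text
now jig xy [ 5.9 48.1] F jig [-7.4 -1. ] 6.7 open 0.546 gf 65.2
turn 0.0 shift cm [0.49 0.01 0.04] | [466.3 -66.3 190.4] [-3.1378e+00 -4.0000e-04  1.6180e+00] t 8.45
[ 5.3 48.1]
```

>>> {"method": "apply_moves", "body": {
  "deltas": [
    {"claw":1,"delta_pos":[0.15,0.05,-0.04],"yaw":0},
    {"claw":1,"delta_pos":[0.15,0.05,0],"yaw":0},
    {"claw":1,"delta_pos":[0,0,0],"yaw":0}
  ]
}}

```text
clock: 8.82
eef_pos: [466.6, -63.7, 190.4]
tcp_rot: [-3.136, 0.0, 1.619]
contact_force: [-10.4, -9.5, 3.7]
opening: 0.544
grasp_force: 64.9
```

>>> {"method": "apply_moves", "body": {
  "deltas": [
    {"claw":1,"delta_pos":[0.1,0.0,0],"yaw":0},
    {"claw":1,"delta_pos":[0.1,0,0],"yaw":0},
    {"claw":1,"delta_pos":[0,0,0],"yaw":0}
  ]
}}

```text
clock: 9.2
eef_pos: [466.5, -61.6, 190.4]
tcp_rot: [-3.136, 0.0, 1.618]
contact_force: [-9.3, -8.1, 3.2]
opening: 0.546
grasp_force: 61.2
```

```bash
cat >> pl.py <<'E'
def gp():
    s=r.sense();R=Ro.from_euler('xyz',s["tcp_rot"]).as_matrix();g=s["eef_pos"]+R@[0,0,165]
    print("grasp jig",(RJ.T@(g[:2]-O)).round(2),"z",s["eef_pos"][2].round(1))
E
python3 -c "
from pl import *
jplan(6,53,190);gp()"
```

```text
now jig xy [ 6.3 52.7] F jig [-9.7 -7.7] 3.2 open 0.546 gf 61.2
turn 0.001 shift cm [ 0.03 -0.03  0.04] | [466.5 -61.6 190.4] [-3.1360e+00  1.0000e-04  1.6184e+00] t 9.2
grasp jig [ 5.34 52.7 ] z 190.4
```

>>> {"method": "apply_moves", "body": {
  "deltas": [
    {"claw":1,"delta_pos":[0.1,-0.05,0],"yaw":0},
    {"claw":1,"delta_pos":[0.1,0,0],"yaw":0},
    {"claw":1,"delta_pos":[0,0,0],"yaw":0}
  ]
}}

```text
clock: 9.57
eef_pos: [466.3, -60.1, 190.4]
tcp_rot: [-3.137, 0.001, 1.619]
contact_force: [-8.3, -13.1, 0.9]
opening: 0.545
grasp_force: 61.5
```

```bash
python3 -c "
from pl import *
jplan(6,53,190);gp()"
```

```text
now jig xy [ 6.1 54.3] F jig [ -8.9 -12.7] 0.9 open 0.545 gf 61.5
turn 0.001 shift cm [-0.13 -0.01  0.04] | [466.3 -60.1 190.4] [-3.1369e+00  1.0000e-03  1.6188e+00] t 9.575
grasp jig [ 5.34 54.08] z 190.4
```

>>> {"method": "apply_moves", "body": {
  "deltas": [
    {"claw":1,"delta_pos":[0.1,0,0],"yaw":0},
    {"claw":1,"delta_pos":[0.1,0,0],"yaw":0},
    {"claw":1,"delta_pos":[0,0,0],"yaw":0}
  ]
}}

```text
clock: 9.95
eef_pos: [466.2, -59.5, 190.4]
tcp_rot: [-3.137, 0.003, 1.62]
contact_force: [-8.7, -30.9, -1.0]
opening: 0.545
grasp_force: 61.6
```

```bash
python3 -c "
from pl import *
jplan(6,53,190);gp()
f=grab('wrist');cv2.imwrite('pics/w4.png',f['img'][180:400,180:460])"
```

```text
now jig xy [ 6.1 54.8] F jig [-10.1 -30.4] -1.0 open 0.545 gf 61.6
turn 0.002 shift cm [-0.18 -0.01  0.04] | [466.2 -59.5 190.4] [-3.1371  0.0034  1.62  ] t 9.95
grasp jig [ 5.34 54.28] z 190.4
```

View pics/w4.png

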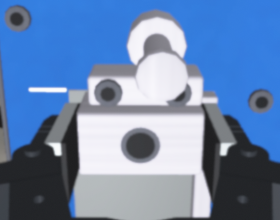

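The crop shows the blank flush against the end stop. I'll relax the push, release and lift.

>>> {"method": "apply_moves", "body": {
  "deltas": [
    {"claw":1,"delta_pos":[-0.17,-0.05,0.04],"yaw":0},
    {"claw":1,"delta_pos":[0,0,0],"yaw":0},
    {"claw":-0.6,"delta_pos":[0,0,0],"yaw":0},
    {"claw":-0.6,"delta_pos":[0,0,0],"yaw":0},
    {"claw":-0.6,"delta_pos":[0,0,-3],"yaw":0},
    {"claw":-0.8,"delta_pos":[0,0,-5],"yaw":0},
    {"claw":-1,"delta_pos":[0,0,-3],"yaw":0}
  ]
}}

```text
clock: 10.88
eef_pos: [468.1, -58.8, 302.6]
tcp_rot: [3.139, 0.0, 1.618]
contact_force: [0.7, -0.1, -0.4]
opening: 1.0
grasp_force: 0.0
```

```bash
python3 -c "
from pl import *
gp()
plan(525.7,-299.6,180,np.pi/2+.326)"
```

```text
grasp jig [ 8.46 55.38] z 302.6
turn -0.279 shift cm [-24.65  -2.29  12.26] | [468.1 -58.8 302.6] [3.1388e+00 3.0000e-04 1.6182e+00] t 10.875
```

>>> {"method": "apply_moves", "body": {
  "deltas": [
    {"claw":-1,"delta_pos":[0,0,0],"yaw":-0.14},
    {"claw":-1,"delta_pos":[0,0,0],"yaw":-0.14},
    {"claw":-1,"delta_pos":[-5,-0.45,0],"yaw":0},
    {"claw":-1,"delta_pos":[-5,-0.45,0],"yaw":0},
    {"claw":-1,"delta_pos":[-5,-0.45,0],"yaw":0},
    {"claw":-1,"delta_pos":[-5,-0.45,2],"yaw":0},
    {"claw":-1,"delta_pos":[-4.65,-0.45,2],"yaw":0},
    {"claw":-1,"delta_pos":[0,0,2],"yaw":0}
  ]
}}

```text
clock: 11.88
eef_pos: [526.2, -302.4, 239.9]
tcp_rot: [3.14, 0.002, 1.895]
contact_force: [-0.6, -0.3, -0.1]
opening: 1.001
grasp_force: 0.0
```

>>> {"method": "apply_moves", "body": {
  "deltas": [
    {"claw":-1,"delta_pos":[0,0,3],"yaw":0},
    {"claw":-1,"delta_pos":[0,0,3.1],"yaw":0},
    {"claw":-1,"delta_pos":[0,0,0],"yaw":0}
  ]
}}

```text
clock: 12.25
eef_pos: [524.3, -298.2, 177.2]
tcp_rot: [-3.139, -0.004, 1.898]
contact_force: [-0.4, -0.3, 0.3]
opening: 0.998
grasp_force: 0.0
```

```bash
python3 -c "
from pl import *
plan(525.7,-299.6,180,np.pi/2+.326)
f=grab('wrist');cv2.imwrite('pics/w5.png',f['img'])"
```

```text
turn 0.002 shift cm [-0.18  0.09 -0.28] | [ 524.3 -298.2  177.2] [-3.1385 -0.0038  1.8984] t 12.25
```

View pics/w5.png

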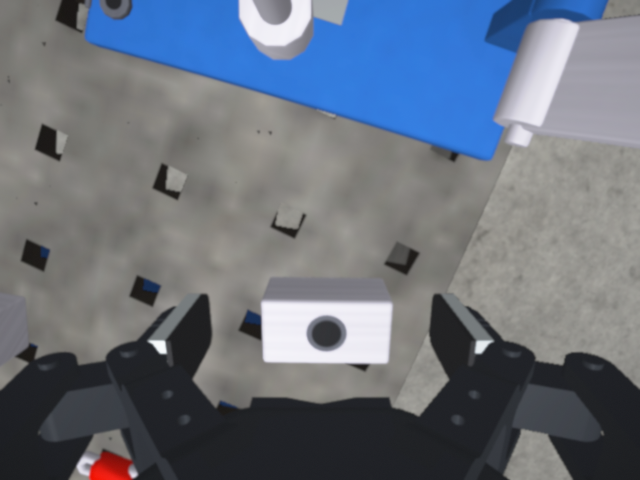

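The blank sits centred between the open fingers at (327,335), so I'll grip it.

>>> {"method": "apply_moves", "body": {
  "deltas": [
    {"claw":1,"delta_pos":[-0.1,0,-0.1],"yaw":0},
    {"claw":1,"delta_pos":[0,0,0],"yaw":0},
    {"claw":1,"delta_pos":[0,0,0],"yaw":0},
    {"claw":1,"delta_pos":[0,0,0],"yaw":0}
  ]
}}

```text
clock: 12.8
eef_pos: [526.3, -300.9, 182.0]
tcp_rot: [3.14, 0.002, 1.898]
contact_force: [-0.9, 1.7, 8.4]
opening: 0.547
grasp_force: 61.8
```

```bash
python3 -c "
from pl import *
jplan(3,24.5,192);gp()"
```

```text
now jig xy [  54.7 -189.1] F jig [-0.8  1.8] 8.4 open 0.547 gf 61.8
turn 0.28 shift cm [21.36 -5.17 -1.04] | [ 526.3 -300.9  182. ] [3.1398e+00 1.8000e-03 1.8976e+00] t 12.8
grasp jig [  55.1  -189.31] z 182.0
```

>>> {"method": "apply_moves", "body": {
  "deltas": [
    {"claw":1,"delta_pos":[0,0,-4.5],"yaw":0},
    {"claw":1,"delta_pos":[0,0,-4.5],"yaw":0.14},
    {"claw":1,"delta_pos":[0,0,0],"yaw":0.14},
    {"claw":1,"delta_pos":[4.3,-1.0,0],"yaw":0},
    {"claw":1,"delta_pos":[4.3,-1.0,0],"yaw":0},
    {"claw":1,"delta_pos":[4.3,-1.0,0],"yaw":0},
    {"claw":1,"delta_pos":[4.3,-1.0,0],"yaw":0},
    {"claw":1,"delta_pos":[4.1,-1.1,0],"yaw":0}
  ]
}}

```text
clock: 13.8
eef_pos: [464.1, -89.0, 270.8]
tcp_rot: [3.141, 0.0, 1.618]
contact_force: [0.6, -0.4, -2.4]
opening: 0.542
grasp_force: 63.9
```

>>> {"method": "apply_moves", "body": {
  "deltas": [
    {"claw":1,"delta_pos":[0,0,0],"yaw":0},
    {"claw":1,"delta_pos":[0,0,3],"yaw":0},
    {"claw":1,"delta_pos":[0,0,3],"yaw":0},
    {"claw":1,"delta_pos":[0,0,1.0],"yaw":0},
    {"claw":1,"delta_pos":[0,0,0],"yaw":0},
    {"claw":1,"delta_pos":[0,0,0],"yaw":0}
  ]
}}

```text
clock: 14.55
eef_pos: [465.2, -90.6, 201.1]
tcp_rot: [3.14, 0.0, 1.618]
contact_force: [-0.9, -0.1, -2.5]
opening: 0.54
grasp_force: 63.8
```

```bash
python3 -c "
from pl import *
jplan(4,25,192);gp()"
```

```text
now jig xy [ 3.6 23.8] F jig [-0.9 -0.1] -2.5 open 0.54 gf 63.8
turn -0.0 shift cm [0.12 0.04 0.91] | [465.2 -90.6 201.1] [3.1402e+00 4.0000e-04 1.6175e+00] t 14.55
grasp jig [ 3.86 23.78] z 201.1
```

>>> {"method": "apply_moves", "body": {
  "deltas": [
    {"claw":1,"delta_pos":[0,0,0.6],"yaw":0},
    {"claw":1,"delta_pos":[0,0,0.25],"yaw":0},
    {"claw":1,"delta_pos":[0,0.1,0],"yaw":0},
    {"claw":1,"delta_pos":[0.1,0.1,0],"yaw":0},
    {"claw":1,"delta_pos":[0.1,0.1,0],"yaw":0},
    {"claw":1,"delta_pos":[0,0,0],"yaw":0}
  ]
}}

```text
clock: 15.3
eef_pos: [466.7, -88.6, 192.1]
tcp_rot: [-3.139, 0.001, 1.619]
contact_force: [-6.4, -6.9, 7.6]
opening: 0.539
grasp_force: 65.1
```

>>> {"method": "apply_moves", "body": {
  "deltas": [
    {"claw":1,"delta_pos":[0.1,0,0],"yaw":0},
    {"claw":1,"delta_pos":[0.1,0,0],"yaw":0},
    {"claw":1,"delta_pos":[0,0,0],"yaw":0}
  ]
}}

```text
clock: 15.68
eef_pos: [466.7, -88.0, 192.1]
tcp_rot: [-3.14, 0.003, 1.621]
contact_force: [-8.5, -23.6, 6.0]
opening: 0.543
grasp_force: 64.8
```

```bash
python3 -c "
from pl import *
jplan(6,28,192);gp()"
```

```text
now jig xy [ 5.3 26.4] F jig [ -9.6 -23.2] 6.0 open 0.543 gf 64.8
turn 0.003 shift cm [0.16 0.07 0.01] | [466.7 -88.  192.1] [-3.1398  0.0033  1.6209] t 15.675
grasp jig [ 4.99 25.81] z 192.1
```

>>> {"method": "apply_moves", "body": {
  "deltas": [
    {"claw":1,"delta_pos":[-0.1,0,-0.04],"yaw":0},
    {"claw":1,"delta_pos":[0,0.1,0],"yaw":0},
    {"claw":1,"delta_pos":[0,0,0],"yaw":0}
  ]
}}

```text
clock: 16.05
eef_pos: [467.1, -88.3, 192.1]
tcp_rot: [-3.138, 0.002, 1.62]
contact_force: [-8.9, -17.3, 4.8]
opening: 0.545
grasp_force: 64.7
```

```bash
python3 -c "
from pl import *
jplan(6,28,192);gp()
f=grab('wrist');cv2.imwrite('pics/w6.png',f['img'])"
```

```text
now jig xy [ 5.6 26.1] F jig [ -9.7 -16.9] 4.8 open 0.545 gf 64.7
turn 0.002 shift cm [0.19 0.04 0.01] | [467.1 -88.3 192.1] [-3.1378e+00  1.8000e-03  1.6200e+00] t 16.05
grasp jig [ 4.98 25.76] z 192.1
```

View pics/w6.png

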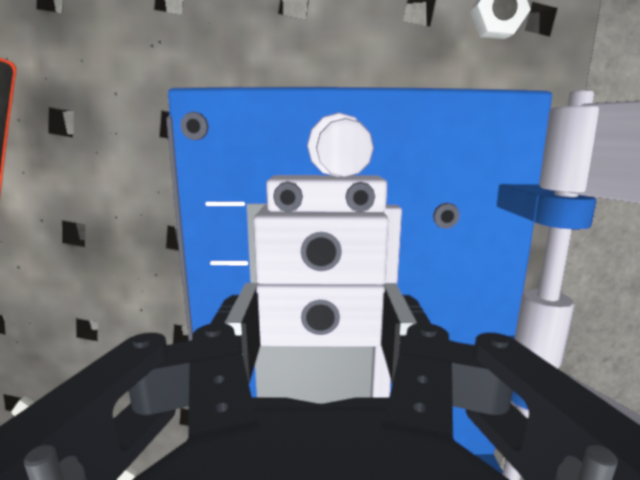

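The two blanks are butted together against the stop (hole centres at (321,251) and (320,317)), with their rear edges in line. I'll release and fetch the third.

>>> {"method": "apply_moves", "body": {
  "deltas": [
    {"claw":1,"delta_pos":[-0.08,-0.05,0.04],"yaw":0},
    {"claw":1,"delta_pos":[0,0,0],"yaw":0},
    {"claw":-0.6,"delta_pos":[0,0,0],"yaw":0},
    {"claw":-0.6,"delta_pos":[0,0,0],"yaw":0},
    {"claw":-0.6,"delta_pos":[0,0,-3],"yaw":0},
    {"claw":-0.8,"delta_pos":[0,0,-5],"yaw":0},
    {"claw":-1,"delta_pos":[0,0,-1],"yaw":0}
  ]
}}

```text
clock: 16.98
eef_pos: [469.3, -88.0, 284.5]
tcp_rot: [3.136, 0.001, 1.618]
contact_force: [-0.2, -0.3, 0.5]
opening: 0.999
grasp_force: 0.0
```

```bash
python3 -c "
from pl import *
plan(377.4,-356,180,np.pi/2+.18)"
```

```text
turn -0.133 shift cm [-24.71 -13.89  10.41] | [469.3 -88.  284.5] [3.1365e+00 1.1000e-03 1.6180e+00] t 16.975
```

>>> {"method": "apply_moves", "body": {
  "deltas": [
    {"claw":-1,"delta_pos":[0,0,0],"yaw":-0.133},
    {"claw":-1,"delta_pos":[-5,-2.8,0],"yaw":0},
    {"claw":-1,"delta_pos":[-5,-2.8,0],"yaw":0},
    {"claw":-1,"delta_pos":[-5,-2.8,0],"yaw":0},
    {"claw":-1,"delta_pos":[-5,-2.8,1],"yaw":0},
    {"claw":-1,"delta_pos":[-4.6,-2.7,1],"yaw":0},
    {"claw":-1,"delta_pos":[0,0,2],"yaw":0}
  ]
}}

```text
clock: 17.85
eef_pos: [374.5, -358.1, 241.3]
tcp_rot: [3.14, 0.002, 1.747]
contact_force: [0.1, 1.7, -0.9]
opening: 0.998
grasp_force: 0.0
```

>>> {"method": "apply_moves", "body": {
  "deltas": [
    {"claw":-1,"delta_pos":[0,0,3],"yaw":0},
    {"claw":-1,"delta_pos":[0,0,3.1],"yaw":0},
    {"claw":-1,"delta_pos":[0,0,0],"yaw":0},
    {"claw":-1,"delta_pos":[0,0,0],"yaw":0}
  ]
}}

```text
clock: 18.35
eef_pos: [375.6, -354.9, 181.2]
tcp_rot: [3.142, 0.0, 1.751]
contact_force: [-0.0, -0.1, 0.3]
opening: 0.998
grasp_force: 0.0
```

```bash
python3 -c "
from pl import *
plan(377.4,-356,180,np.pi/2+.18)
from m import *
f=grab('wrist');m,b=blanks(f,k=3)
for x in b: print(x)
print(red(f,3))
"
```

```text
turn 0.0 shift cm [-0.14  0.16  0.12] | [ 375.6 -354.9  181.2] [3.1415 0.     1.751 ] t 18.35
[]
```

>>> {"method": "apply_moves", "body": {
  "deltas": [
    {"claw":-1,"delta_pos":[-0.14,0.15,0.1],"yaw":0},
    {"claw":1,"delta_pos":[0,0,0],"yaw":0},
    {"claw":1,"delta_pos":[0,0,0],"yaw":0},
    {"claw":1,"delta_pos":[0,0,0],"yaw":0},
    {"claw":1,"delta_pos":[0,0,0],"yaw":0}
  ]
}}

```text
clock: 19.02
eef_pos: [377.2, -356.0, 180.4]
tcp_rot: [3.141, 0.0, 1.751]
contact_force: [-1.2, 0.9, 7.3]
opening: 0.544
grasp_force: 61.9
```

```bash
python3 -c "
from pl import *
jplan(4,-3,192);gp()"
```

```text
now jig xy [ -96.8 -237.1] F jig [-1.1  1. ] 7.3 open 0.544 gf 61.9
turn 0.133 shift cm [23.41 10.08 -1.17] | [ 377.2 -356.   180.4] [3.1413e+00 3.0000e-04 1.7507e+00] t 19.025
grasp jig [ -96.72 -237.17] z 180.4
```

>>> {"method": "apply_moves", "body": {
  "deltas": [
    {"claw":1,"delta_pos":[0,0,-4.5],"yaw":0},
    {"claw":1,"delta_pos":[0,0,-4.5],"yaw":0},
    {"claw":1,"delta_pos":[0,0,0],"yaw":0.133},
    {"claw":1,"delta_pos":[4.7,2.0,0],"yaw":0},
    {"claw":1,"delta_pos":[4.7,2.0,0],"yaw":0},
    {"claw":1,"delta_pos":[4.7,2.0,0],"yaw":0},
    {"claw":1,"delta_pos":[4.7,2.0,0],"yaw":0},
    {"claw":1,"delta_pos":[4.6,2.0,0],"yaw":0}
  ]
}}

```text
clock: 20.02
eef_pos: [466.1, -115.9, 269.7]
tcp_rot: [-3.141, -0.0, 1.618]
contact_force: [-0.1, -0.8, -2.8]
opening: 0.546
grasp_force: 63.9
```

>>> {"method": "apply_moves", "body": {
  "deltas": [
    {"claw":1,"delta_pos":[0,0,0],"yaw":0},
    {"claw":1,"delta_pos":[0,0,3],"yaw":0},
    {"claw":1,"delta_pos":[0,0,3],"yaw":0},
    {"claw":1,"delta_pos":[0,0,1.0],"yaw":0},
    {"claw":1,"delta_pos":[0,0,0],"yaw":0},
    {"claw":1,"delta_pos":[0,0,0],"yaw":0}
  ]
}}

```text
clock: 20.78
eef_pos: [466.3, -117.9, 200.6]
tcp_rot: [3.14, 0.0, 1.617]
contact_force: [-0.4, -0.1, -2.4]
opening: 0.545
grasp_force: 63.8
```

```bash
python3 -c "
from pl import *
jplan(4,-3,190.4);gp()"
```

```text
now jig xy [ 3.5 -3.4] F jig [-0.4 -0.1] -2.4 open 0.545 gf 63.8
turn -0.0 shift cm [0.04 0.05 1.02] | [ 466.3 -117.9  200.6] [3.1404e+00 4.0000e-04 1.6175e+00] t 20.775
grasp jig [ 3.66 -3.51] z 200.6
```

>>> {"method": "apply_moves", "body": {
  "deltas": [
    {"claw":1,"delta_pos":[0,0,0.7],"yaw":0},
    {"claw":1,"delta_pos":[0,0,0.23],"yaw":0},
    {"claw":1,"delta_pos":[0,0.1,0],"yaw":0},
    {"claw":1,"delta_pos":[0.1,0.1,0],"yaw":0},
    {"claw":1,"delta_pos":[0.1,0.1,0],"yaw":0},
    {"claw":1,"delta_pos":[0.1,0,0],"yaw":0},
    {"claw":1,"delta_pos":[0.1,0,0],"yaw":0},
    {"claw":1,"delta_pos":[0,0,0],"yaw":0}
  ]
}}

```text
clock: 21.78
eef_pos: [468.1, -113.6, 190.5]
tcp_rot: [-3.14, 0.0, 1.618]
contact_force: [-4.3, -5.7, 1.6]
opening: 0.543
grasp_force: 64.5
```

```bash
python3 -c "
from pl import *
jplan(6,1,190.4);gp()"
```

```text
now jig xy [5.4 0.7] F jig [-4.5 -5.5] 1.6 open 0.543 gf 64.5
turn 0.0 shift cm [0.03 0.06 0.01] | [ 468.1 -113.6  190.5] [-3.1397e+00  3.0000e-04  1.6183e+00] t 21.775
grasp jig [5.11 0.7 ] z 190.5
```

>>> {"method": "apply_moves", "body": {
  "deltas": [
    {"claw":1,"delta_pos":[0.1,0.05,0],"yaw":0},
    {"claw":1,"delta_pos":[0.1,0,0],"yaw":0},
    {"claw":1,"delta_pos":[0,0,0],"yaw":0}
  ]
}}

```text
clock: 22.15
eef_pos: [468.2, -112.2, 190.5]
tcp_rot: [-3.139, 0.001, 1.619]
contact_force: [-7.6, -14.3, 3.1]
opening: 0.544
grasp_force: 64.5
```

```bash
python3 -c "
from pl import *
jplan(6,1,190.4);gp()"
```

```text
now jig xy [5.6 2.1] F jig [ -8.3 -13.9] 3.1 open 0.544 gf 64.5
turn 0.002 shift cm [-0.11  0.04  0.01] | [ 468.2 -112.2  190.5] [-3.1391e+00  1.5000e-03  1.6194e+00] t 22.15
grasp jig [5.19 1.86] z 190.5
```

>>> {"method": "apply_moves", "body": {
  "deltas": [
    {"claw":1,"delta_pos":[0.1,0,0],"yaw":0},
    {"claw":1,"delta_pos":[0.05,0,0],"yaw":0},
    {"claw":1,"delta_pos":[0,0,0],"yaw":0}
  ]
}}

```text
clock: 22.52
eef_pos: [468.2, -111.8, 190.5]
tcp_rot: [-3.139, 0.003, 1.62]
contact_force: [-8.3, -25.3, 1.5]
opening: 0.543
grasp_force: 64.3
```

```bash
python3 -c "
from pl import *
jplan(6,1,190.4);gp()"
```

```text
now jig xy [5.6 2.5] F jig [ -9.5 -24.9] 1.5 open 0.543 gf 64.3
turn 0.003 shift cm [-0.15  0.04  0.01] | [ 468.2 -111.8  190.5] [-3.1393  0.0032  1.6203] t 22.525
grasp jig [5.23 2.01] z 190.5
```

>>> {"method": "apply_moves", "body": {
  "deltas": [
    {"claw":1,"delta_pos":[-0.15,-0.05,0],"yaw":0},
    {"claw":1,"delta_pos":[0,0,0],"yaw":0},
    {"claw":-0.6,"delta_pos":[0,0,0],"yaw":0},
    {"claw":-0.6,"delta_pos":[0,0,0],"yaw":0},
    {"claw":-0.6,"delta_pos":[0,0,-3],"yaw":0},
    {"claw":-0.8,"delta_pos":[0,0,-5],"yaw":0},
    {"claw":-1,"delta_pos":[0,0,-1],"yaw":0}
  ]
}}

```text
clock: 23.4
eef_pos: [469.9, -111.4, 283.3]
tcp_rot: [3.136, 0.001, 1.618]
contact_force: [1.7, -0.2, 0.5]
opening: 1.002
grasp_force: 0.0
```

```bash
python3 -c "
from pl import *
plan(538.8,-429,180,np.pi/2+.042)
from m import *
f=grab('wrist');m,b=blanks(f,k=3)
for x in b: print(x)
f=grab('top');m,b=blanks(f)
for x in b: print(x)
print(red(f))"
```

```text
turn 0.005 shift cm [-32.01   5.5   10.4 ] | [ 469.9 -111.4  283.3] [3.1365e+00 1.3000e-03 1.6180e+00] t 23.4
(array([ 478.3, -202.4]), 29.0, 21.6, -87.6)
(array([469.4, -27.5]), 21.8, 16.6, -7.6)
(array([ 46.6, -70.5]), 76.9, 17.2, 34.3)
(array([ 473.6, -148.7]), 63.0, 51.6, -85.6)
(array([ 538.9, -429.6]), 46.8, 24.5, -0.1)
[((array([ 455.4, -417.1]), 17.3, 13.3, -0.2), array([ 454.8, -417.3,   12. ])), ((array([ 468.3, -369.2]), 18.9, 13.2, -17.9), array([ 468.7, -369.4,   12. ]))]
```

>>> {"method": "apply_moves", "body": {
  "deltas": [
    {"claw":-1,"delta_pos":[-5.4,0.9,0],"yaw":0},
    {"claw":-1,"delta_pos":[-5.4,0.9,0],"yaw":0},
    {"claw":-1,"delta_pos":[-5.4,0.9,0],"yaw":0},
    {"claw":-1,"delta_pos":[-5.4,0.9,0],"yaw":0},
    {"claw":-1,"delta_pos":[-5.4,0.9,1],"yaw":0},
    {"claw":-1,"delta_pos":[-5.0,1.0,2],"yaw":0},
    {"claw":-1,"delta_pos":[0,0,2],"yaw":0},
    {"claw":-1,"delta_pos":[0,0,0],"yaw":0}
  ]
}}

```text
clock: 24.5
eef_pos: [537.3, -427.1, 226.6]
tcp_rot: [-3.137, -0.005, 1.617]
contact_force: [-0.2, 1.1, -0.1]
opening: 1.0
grasp_force: 0.0
```

>>> {"method": "apply_moves", "body": {
  "deltas": [
    {"claw":-1,"delta_pos":[0,0,3],"yaw":0},
    {"claw":-1,"delta_pos":[0,0,2.1],"yaw":0},
    {"claw":-1,"delta_pos":[0,0,0],"yaw":0},
    {"claw":-1,"delta_pos":[0,0,0],"yaw":0}
  ]
}}

```text
clock: 25.0
eef_pos: [539.0, -428.3, 180.3]
tcp_rot: [3.141, 0.0, 1.618]
contact_force: [-0.2, 0.3, 0.5]
opening: 1.001
grasp_force: 0.0
```

```bash
python3 -c "
from pl import *
plan(538.8,-429.1,180.5,np.pi/2+.03)
f=grab('wrist');cv2.imwrite('pics/w7.png',f['img'])"
```

```text
turn 0.017 shift cm [-0.08 -0.02 -0.02] | [ 539.  -428.3  180.3] [3.1410e+00 5.0000e-04 1.6182e+00] t 25.0
```

View pics/w7.png

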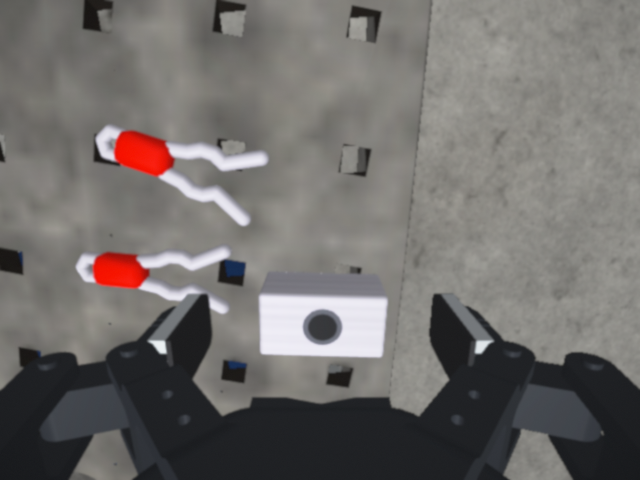

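The blank is centred at (322,315). The clips at (145,152) and (120,270) clear the fingers, so I'll grip it.

>>> {"method": "apply_moves", "body": {
  "deltas": [
    {"claw":1,"delta_pos":[0,0,0],"yaw":0},
    {"claw":1,"delta_pos":[0,0,0],"yaw":0},
    {"claw":1,"delta_pos":[0,0,0],"yaw":0},
    {"claw":1,"delta_pos":[0,0,0],"yaw":0}
  ]
}}

```text
clock: 25.55
eef_pos: [539.0, -428.7, 180.5]
tcp_rot: [3.141, 0.001, 1.618]
contact_force: [-0.7, 1.2, 6.0]
opening: 0.543
grasp_force: 63.1
```

```bash
python3 -c "
from pl import *
jplan(4.5,-29,190.5);gp()"
```

```text
now jig xy [  61.4 -317.4] F jig [-0.6  1.2] 6.0 open 0.543 gf 63.1
turn -0.0 shift cm [28.84 -5.69 -1.03] | [ 539.  -428.7  180.5] [3.1405e+00 9.0000e-04 1.6177e+00] t 25.55
grasp jig [  61.58 -317.53] z 180.5
```

>>> {"method": "apply_moves", "body": {
  "deltas": [
    {"claw":1,"delta_pos":[0,0,-4.5],"yaw":0},
    {"claw":1,"delta_pos":[0,0,-4.5],"yaw":0},
    {"claw":1,"delta_pos":[4.8,-0.95,0],"yaw":0},
    {"claw":1,"delta_pos":[4.8,-0.95,0],"yaw":0},
    {"claw":1,"delta_pos":[4.8,-0.95,0],"yaw":0},
    {"claw":1,"delta_pos":[4.8,-0.95,0],"yaw":0},
    {"claw":1,"delta_pos":[4.8,-0.95,0],"yaw":0},
    {"claw":1,"delta_pos":[4.8,-0.95,0],"yaw":0}
  ]
}}

```text
clock: 26.55
eef_pos: [467.5, -142.1, 269.6]
tcp_rot: [3.141, -0.0, 1.617]
contact_force: [0.4, 0.3, -1.7]
opening: 0.543
grasp_force: 62.8
```

>>> {"method": "apply_moves", "body": {
  "deltas": [
    {"claw":1,"delta_pos":[0,0,0],"yaw":0},
    {"claw":1,"delta_pos":[0,0,3],"yaw":0},
    {"claw":1,"delta_pos":[0,0,3],"yaw":0},
    {"claw":1,"delta_pos":[0,0,1.0],"yaw":0},
    {"claw":1,"delta_pos":[0,0,0],"yaw":0},
    {"claw":1,"delta_pos":[0,0,0],"yaw":0}
  ]
}}

```text
clock: 27.3
eef_pos: [468.7, -143.8, 200.3]
tcp_rot: [3.14, 0.001, 1.618]
contact_force: [0.8, 0.1, -1.2]
opening: 0.549
grasp_force: 62.7
```

```bash
python3 -c "
from pl import *
jplan(4,-29,190.6);gp()"
```

```text
now jig xy [  4.6 -29.5] F jig [0.8 0.1] -1.2 open 0.549 gf 62.7
turn -0.0 shift cm [ 0.05 -0.06  0.97] | [ 468.7 -143.8  200.3] [3.1402e+00 5.0000e-04 1.6175e+00] t 27.3
grasp jig [  4.86 -29.56] z 200.3
```

>>> {"method": "apply_moves", "body": {
  "deltas": [
    {"claw":1,"delta_pos":[0,0,0.7],"yaw":0},
    {"claw":1,"delta_pos":[0,0,0.2],"yaw":0},
    {"claw":1,"delta_pos":[0,0.1,0],"yaw":0},
    {"claw":1,"delta_pos":[0.1,0.1,0],"yaw":0},
    {"claw":1,"delta_pos":[0.1,0,0],"yaw":0},
    {"claw":1,"delta_pos":[0.1,0,0],"yaw":0},
    {"claw":1,"delta_pos":[0.1,0,0],"yaw":0},
    {"claw":1,"delta_pos":[0,0,0],"yaw":0}
  ]
}}

```text
clock: 28.3
eef_pos: [469.3, -139.7, 190.5]
tcp_rot: [-3.14, 0.0, 1.618]
contact_force: [-5.6, -6.2, 2.7]
opening: 0.544
grasp_force: 64.5
```

>>> {"method": "apply_moves", "body": {
  "deltas": [
    {"claw":1,"delta_pos":[0.1,0,0],"yaw":0},
    {"claw":1,"delta_pos":[0.1,0,0],"yaw":0},
    {"claw":1,"delta_pos":[0,0,0],"yaw":0}
  ]
}}

```text
clock: 28.68
eef_pos: [469.2, -137.7, 190.5]
tcp_rot: [-3.14, 0.001, 1.618]
contact_force: [-6.0, -6.1, 2.1]
opening: 0.547
grasp_force: 64.6
```

```bash
python3 -c "
from pl import *
jplan(6,-25,190.4);gp()"
```

```text
now jig xy [  5.4 -23.4] F jig [-6.3 -5.8] 2.1 open 0.547 gf 64.6
turn 0.001 shift cm [-0.16  0.06  0.01] | [ 469.2 -137.7  190.5] [-3.1399e+00  5.0000e-04  1.6185e+00] t 28.675
grasp jig [  5.16 -23.52] z 190.5
```

>>> {"method": "apply_moves", "body": {
  "deltas": [
    {"claw":1,"delta_pos":[0.1,0,0],"yaw":0},
    {"claw":1,"delta_pos":[0.05,0,0],"yaw":0},
    {"claw":1,"delta_pos":[0,0,0],"yaw":0}
  ]
}}

```text
clock: 29.05
eef_pos: [469.2, -137.1, 190.5]
tcp_rot: [-3.14, 0.002, 1.62]
contact_force: [-7.7, -17.1, 1.3]
opening: 0.544
grasp_force: 64.3
```

```bash
python3 -c "
from pl import *
jplan(6,-25,190.4);gp()
f=grab('wrist');cv2.imwrite('pics/w8.png',f['img'])"
```

```text
now jig xy [  5.4 -22.8] F jig [ -8.5 -16.7] 1.3 open 0.544 gf 64.3
turn 0.002 shift cm [-0.22  0.06  0.01] | [ 469.2 -137.1  190.5] [-3.1401e+00  2.2000e-03  1.6198e+00] t 29.05
grasp jig [  5.2  -23.19] z 190.5
```

View pics/w8.png

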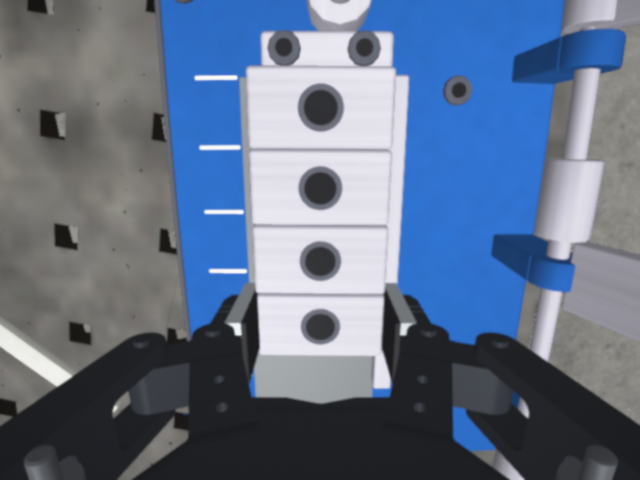

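Four blanks stand in one tight row, with hole centres at (320,107), (320,187), (320,261) and (320,326). I'll release, then work behind the bar's handle.

>>> {"method": "apply_moves", "body": {
  "deltas": [
    {"claw":1,"delta_pos":[-0.1,-0.05,0],"yaw":0},
    {"claw":1,"delta_pos":[0,0,0],"yaw":0},
    {"claw":-0.6,"delta_pos":[0,0,0],"yaw":0},
    {"claw":-0.6,"delta_pos":[0,0,0],"yaw":0},
    {"claw":-0.6,"delta_pos":[0,0,-3],"yaw":0},
    {"claw":1,"delta_pos":[0,0,-6],"yaw":0},
    {"claw":1,"delta_pos":[0,0,-6.2],"yaw":0},
    {"claw":1,"delta_pos":[0,0,0],"yaw":0}
  ]
}}

```text
clock: 30.1
eef_pos: [471.1, -137.2, 347.3]
tcp_rot: [3.133, 0.003, 1.618]
contact_force: [0.1, -0.2, -2.0]
opening: 0.161
grasp_force: 0.0
```

Run:
```python
from pl import *
from m import *
jplan(172,0,345)
f=grab("top");P=cloud(f);img=f["img"].astype(int)
m,b=blanks(f)
for x in b: print(x)
q=(P[:,:,2]>70)&(P[:,:,2]<130)&(img.max(2)<70)&(P[:,:,0]>540)&(P[:,:,0]<650)&(abs(P[:,:,1]+110)<60)
J=(P[q][:,:2]-O)@RJ;print(q.sum(),np.percentile(J,[5,50,95],axis=0).round(0).tolist(),np.percentile(P[q][:,2],[5,50,95]))
q=(P[:,:,2]>60)&(P[:,:,2]<180)&(P[:,:,0]>520)&(P[:,:,0]<700)&(abs(P[:,:,1]+110)<130)
J=(P[q][:,:2]-O)@RJ;print(np.percentile(J,[2,98],axis=0).round(0).tolist(),np.percentile(P[q][:,2],[2,98]))
```

```text
now jig xy [  7.3 -22.9] F jig [ 0.1 -0.2] -2.0 open 0.161 gf 0.0
turn 0.0 shift cm [ 2.29 16.46  0.37] | [ 471.1 -137.2  347.3] [3.1326e+00 2.9000e-03 1.6179e+00] t 30.1
(array([ 47.5, -72.2]), 76.9, 15.5, 29.8)Traceback (most recent call last):
  File "<stdin>", line 8, in <module>
    return _quantile_unchecked(
        a, q, axis, out, overwrite_input, method, keepdims, weights)
    return _ureduce(a,
                    func=_quantile_ureduce_func,
    ...<5 lines>...
                    overwrite_input=overwrite_input,
                    method=method)
    r = func(a, **kwargs)
    result = _quantile(arr,
                       quantiles=q,
    ...<2 lines>...
                       out=out,
                       weights=wgt)
    slices_having_nans = np.isnan(arr[-1, ...])
                                  ~~~^^^^^^^^^
IndexError: index -1 is out of bounds for axis 0 with size 0
```

Run:
```python
from pl import *
f=grab("top")
for z in (95,102,110):
    p=onz(f,[(247,137.6),(247,141),(230,139),(265,139)],z);print(z,((p[:,:2]-O)@RJ).round(1).tolist())
```

```text
95 [[145.1, -0.6], [138.9, -0.6], [143.2, 29.3], [141.8, -32.3]]
102 [[142.6, -1.6], [136.5, -1.5], [140.7, 28.1], [139.4, -32.9]]
110 [[139.8, -2.6], [133.8, -2.6], [138.0, 26.7], [136.6, -33.7]]
```

>>> {"method": "apply_moves", "body": {
  "deltas": [
    {"claw":1,"delta_pos":[0.5,4.1,0],"yaw":0},
    {"claw":1,"delta_pos":[0.6,4.1,0],"yaw":0},
    {"claw":1,"delta_pos":[0.6,4.1,0],"yaw":0},
    {"claw":1,"delta_pos":[0.6,4.2,0],"yaw":0},
    {"claw":1,"delta_pos":[0,0,0],"yaw":0},
    {"claw":1,"delta_pos":[0,0,0],"yaw":0}
  ]
}}

```text
clock: 30.95
eef_pos: [632.1, -106.0, 340.3]
tcp_rot: [-3.138, -0.001, 1.618]
contact_force: [-0.5, 0.6, -0.1]
opening: -0.002
grasp_force: 0.0
```

Run:
```python
from pl import *
jplan(172,0,258)
f=grab("wrist");cv2.imwrite("pics/w9.png",f["img"])
```

```text
now jig xy [169.6   0.7] F jig [-0.5  0.6] -0.1 open -0.002 gf 0.0
turn 0.0 shift cm [-0.07  0.27  8.23] | [ 632.1 -106.   340.3] [-3.1376e+00 -8.0000e-04  1.6181e+00] t 30.95
```

View pics/w9.png

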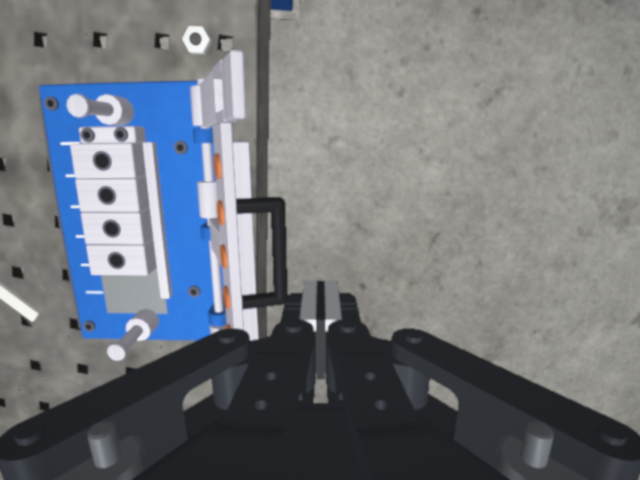

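The closed fingers hang behind the handle, whose bar runs from (280,205) to (280,300). I'll go down and push toward the robot.

>>> {"method": "apply_moves", "body": {
  "deltas": [
    {"claw":1,"delta_pos":[0,0,4],"yaw":0},
    {"claw":1,"delta_pos":[0,0,4.2],"yaw":0},
    {"claw":1,"delta_pos":[0,0,0],"yaw":0},
    {"claw":1,"delta_pos":[0,-1,0],"yaw":0},
    {"claw":1,"delta_pos":[0,-1,0],"yaw":0},
    {"claw":1,"delta_pos":[0,-0.8,0],"yaw":0},
    {"claw":1,"delta_pos":[0,-0.6,0],"yaw":0},
    {"claw":1,"delta_pos":[0,0,0],"yaw":0}
  ]
}}

```text
clock: 32.0
eef_pos: [607.1, -107.5, 270.2]
tcp_rot: [3.112, 0.003, 1.616]
contact_force: [23.0, 9.0, 27.4]
opening: -0.002
grasp_force: 15.8
```

>>> {"method": "apply_moves", "body": {
  "deltas": [
    {"claw":1,"delta_pos":[0,-0.6,0],"yaw":0},
    {"claw":1,"delta_pos":[0,-0.6,0],"yaw":0},
    {"claw":1,"delta_pos":[0,-0.6,0],"yaw":0},
    {"claw":1,"delta_pos":[0,0,0],"yaw":0}
  ]
}}

```text
clock: 32.5
eef_pos: [594.9, -108.1, 275.9]
tcp_rot: [3.094, 0.005, 1.616]
contact_force: [33.9, 19.0, 55.5]
opening: -0.0
grasp_force: 27.3
```

Run:
```python
from pl import *
jplan(110,0,258)
f=grab("wrist");cv2.imwrite("pics/w10.png",f["img"])
```

```text
now jig xy [132.3   0.3] F jig [34.8 17.4] 55.5 open -0.0 gf 27.3
turn -0.002 shift cm [-0.02 -2.32  1.68] | [ 594.9 -108.1  275.9] [3.0941 0.0047 1.6156] t 32.5
```

View pics/w10.png

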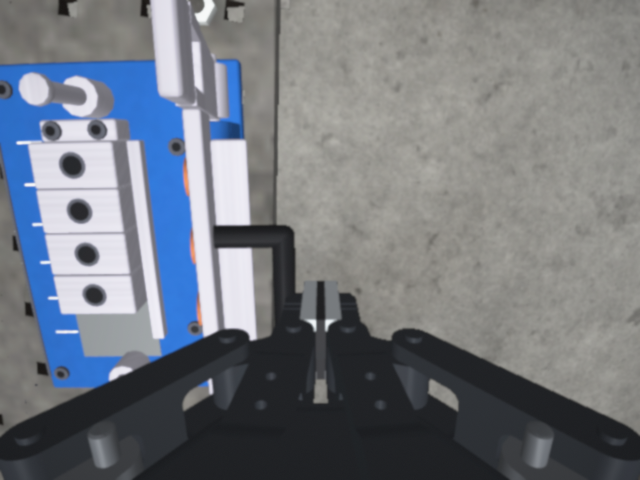

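The bar has come up towards upright, with the handle at (285,260). The upward force suggests the linkage is riding on the handle, so I'll raise the tool before pushing on.

>>> {"method": "apply_moves", "body": {
  "deltas": [
    {"claw":1,"delta_pos":[0,0,-1.2],"yaw":0},
    {"claw":1,"delta_pos":[0,0,-1.0],"yaw":0},
    {"claw":1,"delta_pos":[0,0,0],"yaw":0}
  ]
}}

```text
clock: 32.92
eef_pos: [582.3, -108.8, 286.2]
tcp_rot: [3.135, 0.001, 1.618]
contact_force: [4.2, 2.3, 18.7]
opening: 0.0
grasp_force: 9.6
```

>>> {"method": "apply_moves", "body": {
  "deltas": [
    {"claw":1,"delta_pos":[0,-0.4,0],"yaw":0},
    {"claw":1,"delta_pos":[0,-0.4,-0.1],"yaw":0},
    {"claw":1,"delta_pos":[0,0,0],"yaw":0}
  ]
}}

```text
clock: 33.3
eef_pos: [575.4, -109.2, 287.7]
tcp_rot: [3.132, 0.001, 1.617]
contact_force: [4.1, 4.7, 24.3]
opening: 0.005
grasp_force: 12.6
```

Run:
```python
from pl import *
jplan(110,0,282);gp()
```

```text
now jig xy [1.128e+02 1.000e-01] F jig [4.3 4.5] 24.3 open 0.005 gf 12.6
turn -0.001 shift cm [-0.01 -0.29  0.57] | [ 575.4 -109.2  287.7] [3.1319e+00 1.2000e-03 1.6170e+00] t 33.3
grasp jig [ 1.1443e+02 -5.0000e-02] z 287.7
```

```bash
cat > bar.py <<'E'
from pl import *
def bar(name="wrist"):
    f=grab(name);P=cloud(f);img=f["img"].astype(int)
    J=np.concatenate([(P[...,:2]-O)@RJ,P[...,2:]],-1)
    q=(J[...,1]>76)&(J[...,1]<104)&(J[...,0]>20)&(J[...,0]<170)&(J[...,2]>55)&(J[...,2]<175)&(img.min(2)>90)
    q2=(abs(J[...,1])<34)&(abs(J[...,1])>14)&(J[...,0]>20)&(J[...,0]<170)&(J[...,2]>50)&(J[...,2]<150)&(img.max(2)<60)
    for n,m in (("tongue",q),("dark",q2)):
        if m.sum()>5:
            A=J[m];print(n,m.sum(),np.percentile(A,[3,50,97],axis=0).round(0).tolist())
            if n=="tongue": print("angle med",np.median(np.arctan2(A[:,2]-41,88-A[:,0])).round(2))
E
python3 -c "
from bar import *
bar();bar('top')"
```

```text
tongue 10259 [[66.0, 77.0, 64.0], [73.0, 90.0, 136.0], [86.0, 102.0, 154.0]]
angle med 1.42
dark 1987 [[79.0, 15.0, 114.0], [99.0, 29.0, 120.0], [107.0, 33.0, 123.0]]
dark 121 [[82.0, -32.0, 114.0], [98.0, -23.0, 120.0], [105.0, 32.0, 123.0]]
```

>>> {"method": "apply_moves", "body": {
  "deltas": [
    {"claw":1,"delta_pos":[0,-0.4,0],"yaw":0},
    {"claw":1,"delta_pos":[0,-0.4,0],"yaw":0},
    {"claw":1,"delta_pos":[0,0,0],"yaw":0}
  ]
}}

```text
clock: 33.78
eef_pos: [567.9, -109.5, 288.8]
tcp_rot: [3.13, 0.001, 1.617]
contact_force: [3.2, 4.7, 33.7]
opening: -0.003
grasp_force: 17.0
```

```bash
python3 -c "
from bar import *
jplan(100,0,282);gp();bar()"
```

```text
now jig xy [105.4   0.2] F jig [3.5 4.6] 33.7 open -0.003 gf 17.0
turn -0.001 shift cm [-0.02 -0.54  0.67] | [ 567.9 -109.5  288.8] [3.1301e+00 1.3000e-03 1.6170e+00] t 33.775
grasp jig [ 1.0725e+02 -5.0000e-02] z 288.8
tongue 11080 [[56.0, 77.0, 63.0], [65.0, 90.0, 133.0], [84.0, 102.0, 152.0]]
angle med 1.33
dark 1930 [[73.0, 15.0, 113.0], [93.0, 29.0, 121.0], [100.0, 33.0, 124.0]]
```

>>> {"method": "apply_moves", "body": {
  "deltas": [
    {"claw":1,"delta_pos":[0,-0.4,-0.3],"yaw":0},
    {"claw":1,"delta_pos":[0,-0.4,-0.2],"yaw":0},
    {"claw":1,"delta_pos":[0,-0.4,0],"yaw":0},
    {"claw":1,"delta_pos":[0,0,0],"yaw":0}
  ]
}}

```text
clock: 34.33
eef_pos: [552.4, -110.2, 289.3]
tcp_rot: [-3.141, 0.0, 1.618]
contact_force: [-2.2, -0.6, 12.9]
opening: -0.001
grasp_force: 6.3
```

```bash
python3 -c "
from bar import *
jplan(100,0,282);gp();bar()"
```

```text
now jig xy [89.8  0.2] F jig [-2.3 -0.5] 12.9 open -0.001 gf 6.3
turn -0.0 shift cm [-0.02  1.02  0.73] | [ 552.4 -110.2  289.3] [-3.1411e+00  3.0000e-04  1.6176e+00] t 34.325
grasp jig [89.69  0.12] z 289.3
tongue 12091 [[34.0, 77.0, 61.0], [47.0, 90.0, 122.0], [80.0, 102.0, 142.0]]
angle med 1.11
dark 1706 [[58.0, 15.0, 108.0], [76.0, 29.0, 122.0], [82.0, 33.0, 124.0]]
```

>>> {"method": "apply_moves", "body": {
  "deltas": [
    {"claw":1,"delta_pos":[0,0.5,-1.5],"yaw":0},
    {"claw":1,"delta_pos":[0,0,-4],"yaw":0},
    {"claw":1,"delta_pos":[0,0,0],"yaw":0},
    {"claw":1,"delta_pos":[0,0,0],"yaw":0},
    {"claw":1,"delta_pos":[0,0,0],"yaw":0},
    {"claw":1,"delta_pos":[0,0,0],"yaw":0},
    {"claw":1,"delta_pos":[0,0,0],"yaw":0},
    {"claw":1,"delta_pos":[0,0,0],"yaw":0}
  ]
}}

```text
clock: 35.38
eef_pos: [558.2, -109.7, 343.3]
tcp_rot: [-3.141, -0.0, 1.618]
contact_force: [0.3, 0.1, 0.6]
opening: -0.0
grasp_force: 0.0
```

```bash
sed -i 's/>55)&(J\[...,2\]<175/>30)\&(J[...,2]<175/' bar.py; python3 -c "
from bar import *
jplan(16,0,282);gp();bar();bar('top')"
```

```text
now jig xy [95.6  0.4] F jig [0.3 0.1] 0.6 open -0.0 gf 0.0
turn 0.0 shift cm [-0.05 -7.96  6.13] | [ 558.2 -109.7  343.3] [-3.1412e+00 -1.0000e-04  1.6178e+00] t 35.375
grasp jig [95.53  0.46] z 343.3
tongue 4509 [[23.0, 77.0, 45.0], [58.0, 90.0, 47.0], [93.0, 102.0, 50.0]]
angle med 0.17
dark 302 [[20.0, -31.0, 53.0], [21.0, 21.0, 67.0], [23.0, 32.0, 77.0]]
tongue 476 [[22.0, 77.0, 39.0], [49.0, 86.0, 44.0], [86.0, 103.0, 49.0]]
angle med 0.07
```

Run:
```python
from pl import *
from m import *
for n in ("wrist","top"):
    f=grab(n);P=cloud(f);img=f["img"].astype(int)
    J=np.concatenate([(P[...,:2]-O)@RJ,P[...,2:]],-1)
    q=(J[...,1]>78)&(J[...,1]<102)&(J[...,0]>30)&(J[...,0]<75)&(J[...,2]>30)&(J[...,2]<70)&(img.min(2)>90)
    print(n,q.sum(),np.polyfit(J[q][:,0],J[q][:,2],1))
    q=(abs(J[...,2]-63)<12)&(abs(J[...,0]-12)<14)&(abs(abs(J[...,1])-90)<14)
    for c in blob(q,30,4000): print("stud",((onz(f,c,66)[:,:2]-O)@RJ).mean(0).round(1),rect((onz(f,c,66)[:,:2]-O)@RJ))
    print(red(f,k=1 if n=="top" else 3))
```

```text
wrist 2346 [1.74055360e-04 4.50289735e+01]
stud [12.2 88.9] (array([12.2, 89.2]), 15.4, 14.5, 14.9)
[]
top 280 [1.90369917e-03 4.39091850e+01]
stud [10.1 89. ] (array([10.3, 89.2]), 14.5, 12.5, 0.2)
stud [ 10.6 -89.5] (array([ 10.6, -89.5]), 12.7, 12.6, -1.2)
[((array([ 455.4, -417.1]), 17.3, 13.3, -0.2), array([ 455.1, -417.1,   12. ])), ((array([ 467.9, -369.3]), 18.3, 12.6, -17.8), array([ 468.3, -369.3,   12. ]))]
```

The depth fit shows the bar lying flat with the tongue top at z≈44, so it is shut. Next I'll go over the clips with the tool turned to them.

>>> {"method": "apply_moves", "body": {
  "deltas": [
    {"claw":0,"delta_pos":[0,0,0],"yaw":0.18},
    {"claw":0,"delta_pos":[0,0,0],"yaw":0.18},
    {"claw":0,"delta_pos":[0,0,0],"yaw":0.18},
    {"claw":0,"delta_pos":[0,0,0],"yaw":0.18},
    {"claw":0,"delta_pos":[0,0,0],"yaw":0.18},
    {"claw":0,"delta_pos":[0,0,0],"yaw":0.18},
    {"claw":0,"delta_pos":[0,0,0],"yaw":0.18},
    {"claw":0.1,"delta_pos":[0,0,0],"yaw":0.18}
  ]
}}

```text
clock: 36.58
eef_pos: [558.2, -109.7, 343.5]
tcp_rot: [3.142, -0.0, 0.172]
contact_force: [-0.7, 0.8, 0.1]
opening: 0.45
grasp_force: 0.0
```

>>> {"method": "apply_moves", "body": {
  "deltas": [
    {"claw":0.1,"delta_pos":[0,0,0],"yaw":0.178},
    {"claw":0.1,"delta_pos":[0,0,0],"yaw":0.18},
    {"claw":0.1,"delta_pos":[0,0,0],"yaw":0}
  ]
}}

```text
clock: 36.95
eef_pos: [558.2, -109.7, 343.5]
tcp_rot: [3.142, -0.0, -0.179]
contact_force: [0.7, 0.2, -0.2]
opening: 0.451
grasp_force: 0.0
```

```bash
python3 -c "
from pl import *
plan(400,-395,330,-.18)"
```

```text
turn 0.001 shift cm [-10.46  30.9    1.35] | [ 558.2 -109.7  343.5] [ 3.1416e+00 -1.0000e-04 -1.7900e-01] t 36.95
```

>>> {"method": "apply_moves", "body": {
  "deltas": [
    {"claw":0.1,"delta_pos":[-1.7,5.1,0.2],"yaw":0},
    {"claw":0.1,"delta_pos":[-1.7,5.1,0.2],"yaw":0},
    {"claw":0.1,"delta_pos":[-1.7,5.1,0.2],"yaw":0},
    {"claw":0.1,"delta_pos":[-1.7,5.1,0.2],"yaw":0},
    {"claw":0.1,"delta_pos":[-1.7,5.1,0.2],"yaw":0},
    {"claw":0.1,"delta_pos":[-2.0,5.3,0.3],"yaw":0},
    {"claw":0.1,"delta_pos":[0,0,0],"yaw":0},
    {"claw":0.1,"delta_pos":[0,0,0],"yaw":0}
  ]
}}

```text
clock: 37.95
eef_pos: [399.6, -393.8, 330.4]
tcp_rot: [-3.141, 0.0, -0.179]
contact_force: [0.5, -0.1, 0.3]
opening: 0.451
grasp_force: 0.0
```

```bash
cat > clip.py <<'E'
from pl import *
from m import *
def clips(save=None):
    f=grab("wrist");img=f["img"].astype(int)
    if save: cv2.imwrite(save,f["img"])
    for (rc,c) in red(f,k=3):
        px=proj(f,c)[0]
        P=onz(f,np.stack(np.meshgrid(np.arange(640),np.arange(480)),-1).reshape(-1,2),6)[:,:2].reshape(480,640,2)
        d=np.linalg.norm(P-c[:2],axis=-1)
        w=((img.min(2)>140)&(d<62)).astype(np.uint8)
        n,l,st,ce=cv2.connectedComponentsWithStats(w)
        for i in range(1,n):
            if st[i,4]>40:
                A=P[l==i]-c[:2];k=np.argmax(np.linalg.norm(A,axis=1));print("   white",st[i,4],"mean",A.mean(0).round(1),"far",A[k].round(1),np.linalg.norm(A[k]).round(1))
        print("red",rc,c,px.round(0))
E
python3 -c "
from clip import *
plan(400,-395,330,-.18)
clips('pics/w11.png')"
```

```text
turn 0.001 shift cm [0.06 0.11 0.04] | [ 399.6 -393.8  330.4] [-3.1411  0.     -0.1785] t 37.95
   white 3106 mean [34.4 18.3] far [25.1 56.7] 62.0
   white 2238 mean [ 27.4 -28.6] far [ 10.1 -61.2] 62.0
   white 3758 mean [-27.5  -5.3] far [-57.3 -23.6] 62.0
   white 266 mean [-1.5 50.1] far [-0.1 59. ] 59.0
   white 103 mean [-52.6  -0.7] far [-56.4   0.2] 56.4
   white 45 mean [-56.3  22.2] far [-59.   18.9] 62.0
red (array([ 455.7, -419. ]), 20.3, 12.7, -3.4) [ 455.2 -418.9   12. ] [339. 148.]
   white 5276 mean [20.5 -7.8] far [ 55.  -28.7] 62.0
   white 182 mean [54.9 13.7] far [58.  21.8] 62.0
   white 382 mean [  8.1 -56.2] far [ 16.1 -59.9] 62.0
   white 127 mean [29.9 47.3] far [33.  51.4] 61.1
   white 266 mean [-15.2   2.3] far [-22.1  -4. ] 22.4
   white 1551 mean [-39.8 -25.8] far [-59.6 -17.1] 62.0
   white 130 mean [-18.  47.] far [-22.6  50. ] 54.9
   white 169 mean [-30.6  20.4] far [-34.   27.9] 44.0
red (array([ 469. , -371.3]), 20.1, 13.0, -12.2) [ 468.9 -371.1   12. ] [274. 142.]
```

```bash
sed -i 's/min(2)>140)&(d<62)/min(2)>185)\&(d<62)/' clip.py; python3 -c "
from clip import *
clips()"
```

```text
white 378 mean [37.8 32.6] far [54. 25.] 59.5
   white 369 mean [ 27.1 -10.3] far [ 44.4 -16.7] 47.4
   white 364 mean [28.2  6.1] far [46.2  9.7] 47.2
   white 128 mean [31.8 49.1] far [42.4 45.1] 61.9
   white 130 mean [-0.4 52.1] far [-0.2 58.1] 58.1
   white 133 mean [-14.8   0. ] far [-19.5  -0.1] 19.5
red (array([ 455.3, -419.1]), 20.4, 12.6, -3.3) [ 455.4 -419.1   12. ] [340. 148.]
   white 365 mean [29.5  0.5] far [47.9  0.4] 47.9
   white 378 mean [ 24.5 -15.1] far [ 40.3 -24.9] 47.4
   white 364 mean [ 14.9 -41.6] far [ 31.8 -40.1] 51.2
   white 257 mean [  8.6 -56.5] far [ 21.2 -58.3] 62.0
   white 130 mean [-13.7   4.4] far [-17.4   6.4] 18.6
   white 133 mean [-28.1 -47.7] far [-29.7 -53.1] 60.9
red (array([ 468.8, -371.4]), 19.4, 13.0, -12.1) [ 468.7 -371.4   12. ] [276. 142.]
```

```bash
python3 -c "
from pl import *
plan(466.8,-370.8,175,-.271)"
```

```text
turn 0.093 shift cm [ 5.82 -3.92 15.55] | [ 400.2 -393.   330.5] [-3.1413  0.     -0.1776] t 38.05
```

>>> {"method": "apply_moves", "body": {
  "deltas": [
    {"claw":0.25,"delta_pos":[0,0,0],"yaw":0.093},
    {"claw":0.25,"delta_pos":[2.9,-1.9,3],"yaw":0},
    {"claw":0.25,"delta_pos":[2.9,-2.0,3],"yaw":0},
    {"claw":0.25,"delta_pos":[0,0,3],"yaw":0},
    {"claw":0.25,"delta_pos":[0,0,2.5],"yaw":0},
    {"claw":0.25,"delta_pos":[0,0,0],"yaw":0},
    {"claw":0.25,"delta_pos":[0,0,0],"yaw":0}
  ]
}}

```text
clock: 38.92
eef_pos: [466.8, -371.6, 216.4]
tcp_rot: [3.141, -0.001, -0.272]
contact_force: [-0.0, -0.1, 1.3]
opening: 0.374
grasp_force: 0.0
```

```bash
python3 -c "
from clip import *
plan(466.8,-370.8,175,-.271)
clips('pics/w12.png')"
```

```text
turn -0.001 shift cm [-0.02 -0.08  4.14] | [ 466.8 -371.6  216.4] [ 3.1413e+00 -8.0000e-04 -2.7170e-01] t 38.925
   white 765 mean [ 25.2 -11.1] far [ 42.3 -17.8] 45.9
   white 805 mean [35.9 31.9] far [52.2 23.7] 57.3
   white 774 mean [26.   5.5] far [44.2  9.5] 45.2
   white 389 mean [31.7 48.4] far [41.4 46.1] 62.0
   white 248 mean [-2.9 51.6] far [-2.5 57.8] 57.9
   white 239 mean [-17.5  -0.5] far [-21.9  -0.7] 21.9
   white 71 mean [-29.1  23.9] far [-32.4  26. ] 41.5
red (array([ 457.1, -418.4]), 21.9, 13.4, -2.9) [ 456.8 -418.6   12. ] [414. 269.]
   white 809 mean [27.3  0.3] far [46.   0.1] 46.0
   white 805 mean [ 22.6 -15.5] far [ 38.4 -25.6] 46.1
   white 774 mean [ 12.7 -41.9] far [ 30.4 -39.8] 50.0
   white 530 mean [  6.6 -56.9] far [ 18.9 -59. ] 62.0
   white 248 mean [-16.2   4.2] far [-19.7   7.1] 20.9
   white 235 mean [-30.7 -47.8] far [-31.8 -53.2] 62.0
   white 73 mean [-25.   38.7] far [-28.6  39.8] 49.0
   white 71 mean [-42.4 -23.5] far [-46.1 -23. ] 51.5
red (array([ 470.4, -371.4]), 21.4, 13.0, -18.3) [ 470.1 -371.2   12. ] [317. 269.]
```

>>> {"method": "apply_moves", "body": {
  "deltas": [
    {"claw":0.25,"delta_pos":[0.05,-0.05,2.5],"yaw":0},
    {"claw":0.25,"delta_pos":[0,0,1.6],"yaw":0},
    {"claw":0.25,"delta_pos":[0,0,0],"yaw":0},
    {"claw":1,"delta_pos":[0,0,0],"yaw":0},
    {"claw":1,"delta_pos":[0,0,0],"yaw":0},
    {"claw":1,"delta_pos":[0,0,0],"yaw":0},
    {"claw":1,"delta_pos":[0,0,0],"yaw":0}
  ],
  "grip_force": 110
}}

```text
clock: 39.85
eef_pos: [466.9, -371.8, 175.4]
tcp_rot: [3.141, -0.001, -0.273]
contact_force: [-1.5, 1.6, 5.5]
opening: 0.126
grasp_force: 108.3
```

```bash
cat >> pl.py <<'E'
def cplan(x,y,z):
    "as jplan, tool x along jig x (clip yaw)"
    s=r.sense();print("now jig xy",(RJ.T@(s["eef_pos"][:2]-O)).round(1),"F jig",(RJ.T@s["contact_force"][:2]).round(1),round(float(s["contact_force"][2]),1),"open",round(float(s["opening"]),3),"gf",round(float(s["grasp_force"]),1))
    p=O+RJ@[x,y];plan(p[0],p[1],z,YW)
E
python3 -c "
from clip import *
cplan(-65,90,222)
"
```

```text
now jig xy [  -7.9 -257.1] F jig [-1.4  1.6] 5.5 open 0.126 gf 108.3
turn -0.32 shift cm [ -5.7  -34.71  -4.67] | [ 466.9 -371.8  175.4] [ 3.1412e+00 -9.0000e-04 -2.7320e-01] t 39.85
```

>>> {"method": "apply_moves", "body": {
  "deltas": [
    {"claw":1,"delta_pos":[0,0,-4],"yaw":0},
    {"claw":1,"delta_pos":[0,0,-5],"yaw":0},
    {"claw":1,"delta_pos":[0,0,0],"yaw":-0.16},
    {"claw":1,"delta_pos":[0,0,0],"yaw":-0.16},
    {"claw":1,"delta_pos":[-1.9,-5,0],"yaw":0},
    {"claw":1,"delta_pos":[-1.9,-5,0],"yaw":0},
    {"claw":1,"delta_pos":[-1.9,-5,0],"yaw":0},
    {"claw":1,"delta_pos":[0,-5,0],"yaw":0}
  ]
}}

```text
clock: 40.85
eef_pos: [398.9, -173.1, 264.7]
tcp_rot: [-3.141, 0.0, 0.046]
contact_force: [0.7, 0.0, -1.3]
opening: 0.122
grasp_force: 107.9
```

>>> {"method": "apply_moves", "body": {
  "deltas": [
    {"claw":1,"delta_pos":[0,-5,0],"yaw":0},
    {"claw":1,"delta_pos":[0,-5,0],"yaw":0},
    {"claw":1,"delta_pos":[0,-4.7,0],"yaw":0},
    {"claw":1,"delta_pos":[0,0,0],"yaw":0},
    {"claw":1,"delta_pos":[0,0,0],"yaw":0}
  ]
}}

```text
clock: 41.48
eef_pos: [393.7, -27.7, 264.8]
tcp_rot: [3.141, -0.001, 0.048]
contact_force: [0.6, -1.1, -0.4]
opening: 0.124
grasp_force: 108.0
```

```bash
cat >> clip.py <<'E'
def held():
    "held clip legs and stud head, in tool-aligned jig coords"
    f=grab("wrist");img=f["img"].astype(int);s=r.sense();zt=s["eef_pos"][2]-175.4
    px=np.stack(np.meshgrid(np.arange(640),np.arange(480)),-1).reshape(-1,2)
    C=cloud(f);J=np.concatenate([(C[...,:2]-O)@RJ,C[...,2:]],-1)
    g=RJ.T@(s["eef_pos"][:2]-O)
    L=J-np.r_[g,zt]
    m=(abs(L[...,2]-7)<7)&(L[...,0]>12)&(L[...,0]<52)&(abs(L[...,1])<24)&(img.min(2)>100)
    Pj=((onz(f,px,zt+9)[:,:2]-O)@RJ-g).reshape(480,640,2)
    A=Pj[m]
    if len(A)>30:
        for k in (18,24,30,36,41,45):
            b=A[abs(A[:,0]-k)<1.5]
            if len(b): print("legs at",k,"y",b[:,1].min().round(1),b[:,1].max().round(1))
        print("max x",np.percentile(A[:,0],99).round(1))
    H=((onz(f,px,66)[:,:2]-O)@RJ).reshape(480,640,2)
    q=(abs(J[...,2]-65)<5)&(abs(J[...,0]-12)<14)&(abs(abs(J[...,1])-90)<14)&(img.min(2)>90)
    for c in blob(q,40,6000): print("head",rect((onz(f,c,66)[:,:2]-O)@RJ))
    return f
E
python3 -c "
from clip import *
cplan(-65,90,222.9);f=held();cv2.imwrite('pics/w13.png',f['img'])
"
```

```text
now jig xy [-64.8  90. ] F jig [ 0.6 -1.1] -0.4 open 0.124 gf 108.0
turn 0.001 shift cm [-0.02  0.    4.19] | [393.7 -27.7 264.8] [ 3.1413e+00 -9.0000e-04  4.7900e-02] t 41.475
legs at 18 y -9.7 9.5
legs at 24 y -11.2 11.0
legs at 30 y -10.7 10.5
legs at 36 y -12.0 11.5
legs at 41 y -14.2 14.0
legs at 45 y -15.3 15.0
max x 47.3
head (array([11.2, 89.2]), 14.1, 14.0, -45.6)
```

>>> {"method": "apply_moves", "body": {
  "deltas": [
    {"claw":1,"delta_pos":[0,0.08,2.2],"yaw":0},
    {"claw":1,"delta_pos":[0,0,2.0],"yaw":0},
    {"claw":1,"delta_pos":[0,0,0],"yaw":0},
    {"claw":1,"delta_pos":[1.5,0,0],"yaw":0},
    {"claw":1,"delta_pos":[1.0,0,0],"yaw":0},
    {"claw":1,"delta_pos":[0.7,0,0],"yaw":0},
    {"claw":1,"delta_pos":[0,0,0],"yaw":0},
    {"claw":1,"delta_pos":[0,0,0],"yaw":0}
  ]
}}

```text
clock: 42.52
eef_pos: [425.2, -26.9, 222.5]
tcp_rot: [-3.142, 0.0, 0.047]
contact_force: [-1.0, 0.3, 0.2]
opening: 0.121
grasp_force: 108.0
```

```bash
python3 -c "
from clip import *
cplan(-13,89.3,222.9);f=held();cv2.imwrite('pics/w14.png',f['img'])
"
```

```text
now jig xy [-33.3  89.4] F jig [-1.   0.3] 0.2 open 0.121 gf 108.0
turn 0.0 shift cm [ 2.03  0.01 -0.04] | [425.2 -26.9 222.5] [-3.1416e+00  4.0000e-04  4.7000e-02] t 42.525
legs at 18 y -10.1 9.1
legs at 24 y -11.6 10.5
legs at 30 y -11.1 10.0
legs at 36 y -12.5 11.0
legs at 41 y -14.6 13.5
legs at 45 y -15.7 14.6
max x 47.2
head (array([11.3, 89.2]), 14.5, 14.3, 14.4)
```

>>> {"method": "apply_moves", "body": {
  "deltas": [
    {"claw":1,"delta_pos":[0.4,-0.03,0],"yaw":0},
    {"claw":1,"delta_pos":[0.4,0,0],"yaw":0},
    {"claw":1,"delta_pos":[0.4,0,0],"yaw":0},
    {"claw":1,"delta_pos":[0.4,0,0],"yaw":0},
    {"claw":1,"delta_pos":[0.2,0,0],"yaw":0},
    {"claw":1,"delta_pos":[0,0,0],"yaw":0}
  ]
}}

```text
clock: 43.32
eef_pos: [443.9, -25.8, 222.6]
tcp_rot: [3.142, -0.001, 0.047]
contact_force: [1.3, 0.6, -0.6]
opening: 0.123
grasp_force: 108.0
```

```bash
python3 -c "
from clip import *
cplan(-13,89.3,222.9);f=held()
"
```

```text
now jig xy [-14.6  89.6] F jig [1.3 0.5] -0.6 open 0.123 gf 108.0
turn -0.0 shift cm [ 0.16  0.03 -0.03] | [443.9 -25.8 222.6] [ 3.1415e+00 -7.0000e-04  4.6900e-02] t 43.325
legs at 18 y -10.2 9.0
legs at 24 y -11.7 10.5
legs at 30 y -11.5 10.4
legs at 36 y -17.1 11.0
legs at 41 y -14.7 13.5
legs at 45 y -15.7 14.6
max x 47.4
head (array([11.6, 89.2]), 14.6, 14.6, 45.7)
```

>>> {"method": "apply_moves", "body": {
  "deltas": [
    {"claw":1,"delta_pos":[0.1,0,0],"yaw":0},
    {"claw":1,"delta_pos":[0.1,0,0],"yaw":0},
    {"claw":1,"delta_pos":[0,0,0],"yaw":0}
  ]
}}

```text
clock: 43.75
eef_pos: [445.5, -25.7, 222.5]
tcp_rot: [3.142, -0.0, 0.047]
contact_force: [0.5, 0.4, -0.1]
opening: 0.125
grasp_force: 108.0
```

>>> {"method": "apply_moves", "body": {
  "deltas": [
    {"claw":1,"delta_pos":[0.1,0,0],"yaw":0},
    {"claw":1,"delta_pos":[0,0,0],"yaw":0}
  ]
}}

```text
clock: 44.0
eef_pos: [446.4, -25.7, 222.5]
tcp_rot: [-3.142, 0.0, 0.047]
contact_force: [-0.4, 0.6, -0.5]
opening: 0.119
grasp_force: 108.0
```

```bash
python3 -c "
from clip import *
cplan(-13,89.3,222.9);gp()
"
```

```text
now jig xy [-12.1  89.6] F jig [-0.4  0.7] -0.5 open 0.119 gf 108.0
turn -0.0 shift cm [-0.09  0.03 -0.04] | [446.4 -25.7 222.5] [-3.1415e+00  2.0000e-04  4.6800e-02] t 44.0
grasp jig [-12.11  89.62] z 222.5
```

>>> {"method": "apply_moves", "body": {
  "deltas": [
    {"claw":1,"delta_pos":[0.1,0,0],"yaw":0},
    {"claw":1,"delta_pos":[0,0,0],"yaw":0}
  ]
}}

```text
clock: 44.25
eef_pos: [447.1, -25.6, 222.3]
tcp_rot: [-3.141, 0.001, 0.047]
contact_force: [-2.9, -0.1, -1.1]
opening: 0.124
grasp_force: 108.1
```

>>> {"method": "apply_moves", "body": {
  "deltas": [
    {"claw":1,"delta_pos":[0.1,0,0],"yaw":0},
    {"claw":1,"delta_pos":[0,0,0],"yaw":0}
  ]
}}

```text
clock: 44.5
eef_pos: [447.7, -25.6, 222.1]
tcp_rot: [-3.141, 0.002, 0.047]
contact_force: [-5.5, 0.5, -0.5]
opening: 0.124
grasp_force: 108.1
```

```bash
python3 -c "
from clip import *
cplan(-13,89.3,222.9);held()
"
```

```text
now jig xy [-10.8  89.6] F jig [-5.4  0.8] -0.5 open 0.124 gf 108.1
turn -0.0 shift cm [-0.22  0.03 -0.07] | [447.7 -25.6 222.1] [-3.1414e+00  2.3000e-03  4.6800e-02] t 44.5
legs at 18 y -10.5 9.5
legs at 24 y -11.6 10.6
legs at 30 y -12.6 10.1
legs at 36 y -12.8 11.8
legs at 41 y -15.3 14.3
legs at 45 y -21.2 15.0
max x 46.8
head (array([-0. , 79.9]), 4.9, 4.8, 89.9)
head (array([ 0.2, 98.6]), 5.3, 4.4, -89.9)
head (array([11.6, 89.1]), 14.6, 14.5, 44.1)
```

>>> {"method": "apply_moves", "body": {
  "deltas": [
    {"claw":1,"delta_pos":[-0.3,0,0.1],"yaw":0},
    {"claw":1,"delta_pos":[-0.3,0,0],"yaw":0},
    {"claw":1,"delta_pos":[0,0,0],"yaw":0}
  ]
}}

```text
clock: 44.92
eef_pos: [442.7, -25.9, 221.7]
tcp_rot: [3.141, -0.001, 0.047]
contact_force: [0.5, 0.6, 0.5]
opening: 0.124
grasp_force: 108.0
```

```bash
python3 -c "
from clip import *
cplan(-12.5,89.3,222)
"
```

```text
now jig xy [-15.8  89.5] F jig [0.5 0.6] 0.5 open 0.124 gf 108.0
turn -0.0 shift cm [ 0.33  0.02 -0.03] | [442.7 -25.9 221.7] [ 3.1415e+00 -1.3000e-03  4.6800e-02] t 44.925
```

>>> {"method": "apply_moves", "body": {
  "deltas": [
    {"claw":1,"delta_pos":[-0.2,0,0],"yaw":0},
    {"claw":1,"delta_pos":[0,0,0],"yaw":0}
  ]
}}

```text
clock: 45.18
eef_pos: [440.6, -26.0, 221.6]
tcp_rot: [3.142, -0.001, 0.047]
contact_force: [0.7, -0.4, -0.2]
opening: 0.125
grasp_force: 108.1
```

>>> {"method": "apply_moves", "body": {
  "deltas": [
    {"claw":1,"delta_pos":[-0.1,0,0],"yaw":0},
    {"claw":1,"delta_pos":[0,0,0],"yaw":0}
  ]
}}

```text
clock: 45.42
eef_pos: [439.5, -26.0, 221.5]
tcp_rot: [3.142, 0.0, 0.047]
contact_force: [1.8, 0.7, -0.2]
opening: 0.126
grasp_force: 108.2
```

```bash
python3 -c "
from clip import *
f=held();cplan(-12.5,89.3,222)
cv2.imwrite('pics/w15.png',cv2.resize(f['img'][60:420,140:500],(600,600),interpolation=cv2.INTER_CUBIC))
"
```

```text
legs at 18 y -12.1 10.3
legs at 24 y -12.7 12.5
legs at 30 y -21.1 12.0
legs at 36 y -21.7 13.7
legs at 41 y -22.5 16.9
legs at 45 y -20.2 17.3
max x 50.8
head (array([11.5, 89.1]), 14.6, 14.4, -44.5)
now jig xy [-19.2  89.6] F jig [1.2 1. ] -1.1 open 0.122 gf 108.1
turn -0.0 shift cm [ 0.67  0.03 -0.05] | [439.3 -26.  221.5] [-3.1416e+00  4.0000e-04  4.6800e-02] t 45.475
```

View pics/w15.png

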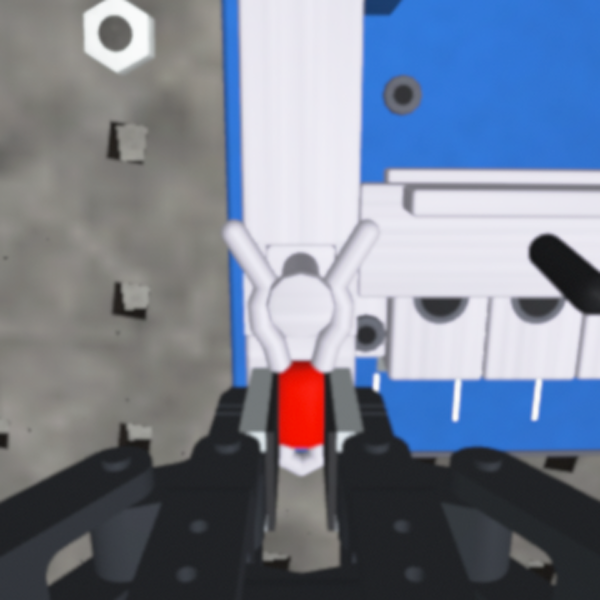

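The crop shows the clip on the left stud: the head at (300,305) sits between the legs in the round seat. I'll push lightly to seat it, then release.

>>> {"method": "apply_moves", "body": {
  "deltas": [
    {"claw":1,"delta_pos":[0.2,0,0],"yaw":0},
    {"claw":1,"delta_pos":[0.1,0,0],"yaw":0},
    {"claw":1,"delta_pos":[0,0,0],"yaw":0}
  ]
}}

```text
clock: 45.85
eef_pos: [442.5, -25.9, 221.4]
tcp_rot: [-3.142, 0.0, 0.047]
contact_force: [0.5, -0.2, 0.4]
opening: 0.124
grasp_force: 108.0
```

>>> {"method": "apply_moves", "body": {
  "deltas": [
    {"claw":1,"delta_pos":[0.2,0,0],"yaw":0},
    {"claw":1,"delta_pos":[0.1,0,0],"yaw":0},
    {"claw":1,"delta_pos":[0,0,0],"yaw":0}
  ]
}}

```text
clock: 46.22
eef_pos: [445.6, -25.7, 221.5]
tcp_rot: [3.142, -0.0, 0.047]
contact_force: [0.2, -0.2, -0.4]
opening: 0.123
grasp_force: 108.0
```

```bash
python3 -c "
from clip import *
f=held();cplan(-12.5,89.3,222);print(red(f,3,z=58))
"
```

```text
legs at 18 y -11.8 11.0
legs at 24 y -21.0 10.5
legs at 30 y -21.9 11.5
legs at 36 y -22.4 11.0
legs at 41 y -20.7 13.5
legs at 45 y -22.1 14.6
max x 50.3
head (array([-1.4, 98.4]), 4.5, 4.0, -90.0)
head (array([11.6, 89.1]), 14.9, 14.4, -14.5)
now jig xy [-13.   89.6] F jig [-0. -0.] -0.2 open 0.125 gf 108.0
turn -0.0 shift cm [ 0.05  0.03 -0.05] | [445.5 -25.7 221.5] [ 3.1416e+00 -1.0000e-04  4.6800e-02] t 46.275
[]
```

```bash
cat > loc.py <<'E'
from clip import *
def loc(ys,zb):
    "red bow extents in jig xy on plane of its top, and tips of the legs"
    for n in ("wrist","top"):
        f=grab(n);img=f["img"].astype(int)
        m=(img[...,2]>110)&(img[...,1]<80)&(img[...,0]<80)
        v,u=np.nonzero(m)
        if len(v)<5: continue
        J=(onz(f,np.c_[u,v],zb+12)[:,:2]-O)@RJ
        k=(abs(J[:,1]-ys)<12)&(abs(J[:,0])<50)
        if k.sum()>4:print(n,"red n",k.sum(),"x",np.percentile(J[k,0],[1,99]).round(1),"y",np.percentile(J[k,1],[1,99]).round(1),"mid",J[k].mean(0).round(1))
        hd=(abs(np.subtract(img.max(2),img.min(2)))<40)
        C=cloud(f);K=np.concatenate([(C[...,:2]-O)@RJ,C[...,2:]],-1)
        q=(abs(K[...,2]-66)<3)&(abs(K[...,0]-12)<12)&(abs(K[...,1]-ys)<12)
        vv,uu=np.nonzero(q)
        if len(vv)>10: print("   head",((onz(f,np.c_[uu,vv],66)[:,:2]-O)@RJ).mean(0).round(1))
E
python3 -c "
from loc import *
loc(89.5,46)"
```

```text
wrist red n 1291 x [-20.3   0. ] y [83.6 94.4] mid [-10.1  89. ]
   head [11.6 89.2]
```

>>> {"method": "apply_moves", "body": {
  "deltas": [
    {"claw":1,"delta_pos":[-0.1,0,0.1],"yaw":0},
    {"claw":1,"delta_pos":[0,0,0],"yaw":0},
    {"claw":0.3,"delta_pos":[0,0,0],"yaw":0},
    {"claw":0.3,"delta_pos":[0,0,0],"yaw":0},
    {"claw":0.3,"delta_pos":[-0.5,0,-2],"yaw":0},
    {"claw":0.3,"delta_pos":[-0.5,0,-4],"yaw":0},
    {"claw":0.3,"delta_pos":[0,0,0],"yaw":0},
    {"claw":0.3,"delta_pos":[0,0,0],"yaw":0}
  ]
}}

```text
clock: 47.38
eef_pos: [434.4, -26.2, 280.3]
tcp_rot: [3.142, -0.0, 0.047]
contact_force: [0.7, 1.0, -0.0]
opening: 0.35
grasp_force: 0.0
```

```bash
python3 -c "
from loc import *
loc(89.5,44)
print(red(grab('top')))
plan(456-1.7,-418.4,220,-.077)"
```

```text
wrist red n 743 x [-21.4  -1.5] y [83.2 95.3] mid [-11.5  89.4]
   head [11.4 89.1]
   head [15.1 87.9]
[((array([ 476.1, -399.6]), 18.1, 12.5, 13.9), array([ 476.6, -399.5,   12. ]))]
turn 0.124 shift cm [ 5.03 38.95  5.95] | [434.2 -26.2 279.6] [-3.1414e+00  1.6000e-03  4.6800e-02] t 47.525
```

Clip 1's seat is at jig x 11.3, against a measured stud x of 11.4, so it is home. Clip 2 has been knocked to about (476,-400), so I'll measure it again.

```bash
python3 -c "
from loc import *
plan(410,-412,300,.24)"
```

```text
turn -0.193 shift cm [-11.52  36.9   -2.02] | [434.2 -26.2 279.6] [-3.1414e+00  1.6000e-03  4.6800e-02] t 47.525
```

>>> {"method": "apply_moves", "body": {
  "deltas": [
    {"claw":0.25,"delta_pos":[0,0,-1],"yaw":-0.1},
    {"claw":0.25,"delta_pos":[0,0,-1],"yaw":-0.093},
    {"claw":0.25,"delta_pos":[-2,6,0],"yaw":0},
    {"claw":0.25,"delta_pos":[-2,6,0],"yaw":0},
    {"claw":0.25,"delta_pos":[-2,6,0],"yaw":0},
    {"claw":0.25,"delta_pos":[-2,6,0],"yaw":0},
    {"claw":0.25,"delta_pos":[-2,6,0],"yaw":0},
    {"claw":0.25,"delta_pos":[-1.5,6,0],"yaw":0}
  ]
}}

```text
clock: 48.52
eef_pos: [407.8, -401.6, 299.4]
tcp_rot: [-3.14, 0.001, 0.239]
contact_force: [0.9, 0.6, 0.3]
opening: 0.375
grasp_force: 0.0
```

>>> {"method": "apply_moves", "body": {
  "deltas": [
    {"claw":0.25,"delta_pos":[0,0.9,0],"yaw":0},
    {"claw":0.25,"delta_pos":[0,0,0],"yaw":0},
    {"claw":0.25,"delta_pos":[0,0,0],"yaw":0}
  ]
}}

```text
clock: 48.9
eef_pos: [410.6, -406.8, 299.8]
tcp_rot: [-3.14, 0.001, 0.241]
contact_force: [-0.2, -0.1, -0.7]
opening: 0.374
grasp_force: 0.0
```

```bash
python3 -c "
from loc import *
clips()
plan(474.5,-399.7,215,.24)"
```

```text
white 184 mean [13.9  2.8] far [18.5  3.9] 18.9
   white 416 mean [-24.6 -15.8] far [-41.1 -25.7] 48.5
   white 414 mean [-29.1  -0.1] far [-48.1  -0.5] 48.1
red (array([ 476.9, -401.6]), 19.8, 12.3, 14.0) [ 477.4 -401.6   12. ] [336. 138.]
turn 0.001 shift cm [6.36 0.84 8.5 ] | [ 410.8 -406.8  300.1] [-3.1403e+00  6.0000e-04  2.4110e-01] t 48.95
```

Clip 2 now points towards the robot: its leg tips are at -x from the bow and its yaw is about π+0.286. I'll turn the tool to match so the legs lie along tool +x.

>>> {"method": "apply_moves", "body": {
  "deltas": [
    {"claw":0.25,"delta_pos":[0,0,0],"yaw":-0.18},
    {"claw":0.25,"delta_pos":[0,0,0],"yaw":-0.18},
    {"claw":0.25,"delta_pos":[0,0,0],"yaw":-0.18},
    {"claw":0.25,"delta_pos":[0,0,0],"yaw":-0.18},
    {"claw":0.25,"delta_pos":[0,0,0],"yaw":-0.18},
    {"claw":0.25,"delta_pos":[0,0,0],"yaw":-0.18},
    {"claw":0.25,"delta_pos":[0,0,0],"yaw":-0.18},
    {"claw":0.25,"delta_pos":[0,0,0],"yaw":-0.18}
  ]
}}

```text
clock: 49.95
eef_pos: [411.0, -406.9, 300.6]
tcp_rot: [-3.142, -0.0, 1.687]
contact_force: [1.1, -0.2, 0.5]
opening: 0.378
grasp_force: 0.0
```

>>> {"method": "apply_moves", "body": {
  "deltas": [
    {"claw":0.25,"delta_pos":[0,0,0],"yaw":-0.18},
    {"claw":0.25,"delta_pos":[0,0,0],"yaw":-0.18},
    {"claw":0.25,"delta_pos":[0,0,0],"yaw":-0.18},
    {"claw":0.25,"delta_pos":[0,0,0],"yaw":-0.18},
    {"claw":0.25,"delta_pos":[0,0,0],"yaw":-0.18},
    {"claw":0.25,"delta_pos":[0,0,0],"yaw":-0.18},
    {"claw":0.25,"delta_pos":[0,0,0],"yaw":-0.18},
    {"claw":0.25,"delta_pos":[0,0,0],"yaw":-0.18}
  ]
}}

```text
clock: 50.95
eef_pos: [411.0, -406.9, 300.6]
tcp_rot: [3.141, -0.0, 3.127]
contact_force: [1.3, 0.3, 0.6]
opening: 0.374
grasp_force: 0.0
```

>>> {"method": "apply_moves", "body": {
  "deltas": [
    {"claw":0.25,"delta_pos":[0,0,0],"yaw":-0.16},
    {"claw":0.25,"delta_pos":[0,0,0],"yaw":-0.146},
    {"claw":0.25,"delta_pos":[0,0,0],"yaw":0}
  ]
}}

```text
clock: 51.32
eef_pos: [411.0, -407.1, 300.6]
tcp_rot: [3.141, -0.0, -2.857]
contact_force: [0.7, 0.1, -0.6]
opening: 0.369
grasp_force: 0.0
```

```bash
python3 -c "
from loc import *
print(r.sense()['qpos'].round(2))
plan(478.4,-400.6,218,.286+np.pi)"
```

```text
[-0.78  0.4   1.82  0.    0.92 -2.64]
turn -0.001 shift cm [-6.65 -1.28  8.26] | [ 411.  -407.1  300.6] [ 3.1414 -0.     -2.857 ] t 51.325
```

>>> {"method": "apply_moves", "body": {
  "deltas": [
    {"claw":0.25,"delta_pos":[-3.3,-0.6,2],"yaw":0},
    {"claw":0.25,"delta_pos":[-3.35,-0.7,2],"yaw":0},
    {"claw":0.25,"delta_pos":[0,0,2],"yaw":0},
    {"claw":0.25,"delta_pos":[0,0,2.3],"yaw":0},
    {"claw":0.25,"delta_pos":[0,0,0],"yaw":0},
    {"claw":0.25,"delta_pos":[0,0,0],"yaw":0}
  ]
}}

```text
clock: 52.08
eef_pos: [477.9, -402.1, 218.1]
tcp_rot: [-3.141, 0.0, -2.858]
contact_force: [0.8, -0.8, 0.0]
opening: 0.375
grasp_force: 0.0
```

```bash
python3 -c "
from loc import *
clips()
plan(478.4,-400.6,175.4,.286+np.pi)"
```

```text
white 800 mean [-22.7 -15.1] far [-38.8 -25. ] 46.2
   white 823 mean [-27.4   0.8] far [-46.    1.2] 46.0
   white 260 mean [16.5  4. ] far [21.   5.3] 21.7
   white 76 mean [ 42.8 -22.8] far [ 46.6 -21.8] 51.4
   white 79 mean [24.6 39.9] far [28.2 41.4] 50.1
red (array([ 475.4, -402.2]), 21.5, 12.7, 15.8) [ 475.7 -402.1   12. ] [323. 269.]
turn -0.003 shift cm [-0.07  0.16  4.3 ] | [ 478.1 -402.3  218.4] [-3.1407e+00  5.0000e-04 -2.8583e+00] t 52.125
```

>>> {"method": "apply_moves", "body": {
  "deltas": [
    {"claw":0.25,"delta_pos":[0.05,0.08,2.5],"yaw":0},
    {"claw":0.25,"delta_pos":[0,0,1.8],"yaw":0},
    {"claw":0.25,"delta_pos":[0,0,0],"yaw":0},
    {"claw":1,"delta_pos":[0,0,0],"yaw":0},
    {"claw":1,"delta_pos":[0,0,0],"yaw":0},
    {"claw":1,"delta_pos":[0,0,0],"yaw":0},
    {"claw":1,"delta_pos":[0,0,0],"yaw":0}
  ]
}}

```text
clock: 53.0
eef_pos: [477.6, -401.6, 175.1]
tcp_rot: [-3.141, 0.0, -2.857]
contact_force: [-1.6, 0.2, 6.3]
opening: 0.128
grasp_force: 108.2
```

>>> {"method": "apply_moves", "body": {
  "deltas": [
    {"claw":1,"delta_pos":[0,0,-4],"yaw":0},
    {"claw":1,"delta_pos":[0,0,-5],"yaw":0},
    {"claw":1,"delta_pos":[0,0,0],"yaw":0.18},
    {"claw":1,"delta_pos":[0,0,0],"yaw":0.18},
    {"claw":1,"delta_pos":[0,0,0],"yaw":0.18},
    {"claw":1,"delta_pos":[0,0,0],"yaw":0.18},
    {"claw":1,"delta_pos":[0,0,0],"yaw":0.18},
    {"claw":1,"delta_pos":[0,0,0],"yaw":0.18}
  ]
}}

```text
clock: 54.0
eef_pos: [477.4, -401.4, 264.4]
tcp_rot: [3.142, -0.0, 2.34]
contact_force: [-0.2, -0.3, -0.5]
opening: 0.123
grasp_force: 107.5
```

>>> {"method": "apply_moves", "body": {
  "deltas": [
    {"claw":1,"delta_pos":[0,0,0],"yaw":0.18},
    {"claw":1,"delta_pos":[0,0,0],"yaw":0.18},
    {"claw":1,"delta_pos":[0,0,0],"yaw":0.18},
    {"claw":1,"delta_pos":[0,0,0],"yaw":0.18},
    {"claw":1,"delta_pos":[0,0,0],"yaw":0.18},
    {"claw":1,"delta_pos":[0,0,0],"yaw":0.18},
    {"claw":1,"delta_pos":[0,0,0],"yaw":0.18},
    {"claw":1,"delta_pos":[0,0,0],"yaw":0.18}
  ]
}}

```text
clock: 55.0
eef_pos: [477.4, -401.4, 264.4]
tcp_rot: [-3.142, -0.0, 0.9]
contact_force: [-0.6, 0.2, -0.2]
opening: 0.125
grasp_force: 107.5
```

```bash
python3 -c "
from loc import *
cplan(-65,-90,222.4)"
```

```text
now jig xy [   1.2 -287.2] F jig [-0.6  0.2] -0.2 open 0.125 gf 107.5
turn 0.853 shift cm [ -6.62 -19.72   4.2 ] | [ 477.4 -401.4  264.4] [-3.1415 -0.      0.8999] t 55.0
```

>>> {"method": "apply_moves", "body": {
  "deltas": [
    {"claw":1,"delta_pos":[0,0,0],"yaw":0.18},
    {"claw":1,"delta_pos":[0,0,0],"yaw":0.18},
    {"claw":1,"delta_pos":[0,0,0],"yaw":0.18},
    {"claw":1,"delta_pos":[0,0,0],"yaw":0.18},
    {"claw":1,"delta_pos":[0,0,0],"yaw":0.13},
    {"claw":1,"delta_pos":[-2.2,-5,0],"yaw":0},
    {"claw":1,"delta_pos":[-2.2,-5,0],"yaw":0},
    {"claw":1,"delta_pos":[-2.2,-5,0],"yaw":0}
  ]
}}

```text
clock: 56.0
eef_pos: [402.2, -254.0, 264.4]
tcp_rot: [3.142, -0.0, 0.055]
contact_force: [0.9, 0.4, -0.8]
opening: 0.125
grasp_force: 107.6
```

>>> {"method": "apply_moves", "body": {
  "deltas": [
    {"claw":1,"delta_pos":[0,-4.7,0],"yaw":0},
    {"claw":1,"delta_pos":[0,0,0],"yaw":0},
    {"claw":1,"delta_pos":[0,0,0],"yaw":0}
  ]
}}

```text
clock: 56.38
eef_pos: [401.1, -208.8, 264.8]
tcp_rot: [3.141, -0.001, 0.057]
contact_force: [-0.4, -0.3, -0.4]
opening: 0.123
grasp_force: 107.7
```

```bash
python3 -c "
from loc import *
cplan(-65,-90,222.4);held()"
```

```text
now jig xy [-65.9 -91.2] F jig [-0.4 -0.3] -0.4 open 0.123 gf 107.7
turn 0.01 shift cm [ 0.09 -0.12  4.24] | [ 401.1 -208.8  264.8] [ 3.1407e+00 -1.1000e-03  5.6700e-02] t 56.375
legs at 18 y -10.5 9.9
legs at 24 y -11.2 10.6
legs at 30 y -10.6 10.2
legs at 36 y -12.3 12.0
legs at 41 y -14.7 14.6
legs at 45 y -15.4 14.9
max x 46.1
head (array([ 10.9, -91. ]), 14.1, 14.0, 46.3)
```

>>> {"method": "apply_moves", "body": {
  "deltas": [
    {"claw":1,"delta_pos":[0.1,-0.04,2.2],"yaw":0.01},
    {"claw":1,"delta_pos":[0,0,2.05],"yaw":0},
    {"claw":1,"delta_pos":[0,0,0],"yaw":0},
    {"claw":1,"delta_pos":[1.5,0,0],"yaw":0},
    {"claw":1,"delta_pos":[1.0,0,0],"yaw":0},
    {"claw":1,"delta_pos":[0.7,0,0],"yaw":0},
    {"claw":1,"delta_pos":[0,0,0],"yaw":0},
    {"claw":1,"delta_pos":[0,0,0],"yaw":0}
  ]
}}

```text
clock: 57.42
eef_pos: [433.3, -206.4, 222.0]
tcp_rot: [-3.141, 0.0, 0.046]
contact_force: [0.1, 0.6, -0.6]
opening: 0.126
grasp_force: 107.7
```

```bash
python3 -c "
from loc import *
cplan(-12,-91,222.4);held()"
```

```text
now jig xy [-33.6 -90.3] F jig [0.2 0.6] -0.6 open 0.126 gf 107.7
turn -0.001 shift cm [ 2.16  0.07 -0.04] | [ 433.3 -206.4  222. ] [-3.1414e+00  3.0000e-04  4.6100e-02] t 57.425
legs at 18 y -11.7 11.0
legs at 24 y -11.6 10.2
legs at 30 y -10.7 9.7
legs at 36 y -13.2 11.4
legs at 41 y -15.7 13.9
legs at 45 y -16.1 21.7
max x 46.1
head (array([ 11.2, -90.8]), 14.3, 14.3, 45.2)
```

>>> {"method": "apply_moves", "body": {
  "deltas": [
    {"claw":1,"delta_pos":[0.4,-0.02,0],"yaw":0},
    {"claw":1,"delta_pos":[0.3,0,0],"yaw":0},
    {"claw":1,"delta_pos":[0,0,0],"yaw":0}
  ]
}}

```text
clock: 57.85
eef_pos: [440.8, -206.0, 222.0]
tcp_rot: [3.142, -0.0, 0.046]
contact_force: [-0.2, 0.3, -1.2]
opening: 0.127
grasp_force: 107.7
```

>>> {"method": "apply_moves", "body": {
  "deltas": [
    {"claw":1,"delta_pos":[0.3,0,0],"yaw":0},
    {"claw":1,"delta_pos":[0.3,0,0],"yaw":0},
    {"claw":1,"delta_pos":[0,0,0],"yaw":0}
  ]
}}

```text
clock: 58.22
eef_pos: [447.2, -205.8, 222.1]
tcp_rot: [3.141, -0.002, 0.046]
contact_force: [1.3, 1.2, -1.0]
opening: 0.126
grasp_force: 108.0
```

>>> {"method": "apply_moves", "body": {
  "deltas": [
    {"claw":1,"delta_pos":[0.3,0,0],"yaw":0},
    {"claw":1,"delta_pos":[0.3,0,0],"yaw":0},
    {"claw":1,"delta_pos":[0,0,0],"yaw":0}
  ]
}}

```text
clock: 58.6
eef_pos: [453.1, -205.6, 222.1]
tcp_rot: [3.141, -0.001, 0.046]
contact_force: [0.9, 0.7, -0.7]
opening: 0.124
grasp_force: 107.6
```

>>> {"method": "apply_moves", "body": {
  "deltas": [
    {"claw":1,"delta_pos":[0.2,0,0],"yaw":0},
    {"claw":1,"delta_pos":[0.1,0,0],"yaw":0},
    {"claw":1,"delta_pos":[0,0,0],"yaw":0}
  ]
}}

```text
clock: 58.98
eef_pos: [455.5, -205.3, 222.0]
tcp_rot: [-3.142, 0.0, 0.046]
contact_force: [-0.1, 0.4, -0.4]
opening: 0.124
grasp_force: 107.7
```

```bash
python3 -c "
from loc import *
cplan(-12,-91,222.4);loc(-90.5,47)"
```

```text
now jig xy [-11.4 -90.3] F jig [-0.1  0.4] -0.4 open 0.124 gf 107.7
turn -0.001 shift cm [-0.06  0.07 -0.04] | [ 455.5 -205.3  222. ] [-3.1415  0.      0.0458] t 58.975
wrist red n 1273 x [-19.4   0.5] y [-96.2 -85.5] mid [ -9.6 -90.8]
   head [ 11.4 -90.8]
```

>>> {"method": "apply_moves", "body": {
  "deltas": [
    {"claw":1,"delta_pos":[-0.15,0,0.1],"yaw":0},
    {"claw":1,"delta_pos":[0,0,0],"yaw":0},
    {"claw":0.3,"delta_pos":[0,0,0],"yaw":0},
    {"claw":0.3,"delta_pos":[0,0,0],"yaw":0},
    {"claw":0.3,"delta_pos":[-0.5,0,-2],"yaw":0},
    {"claw":0.3,"delta_pos":[-0.5,0,-4],"yaw":0},
    {"claw":0.3,"delta_pos":[0,0,-5],"yaw":0},
    {"claw":0.3,"delta_pos":[0,0,0],"yaw":0}
  ]
}}

```text
clock: 60.08
eef_pos: [445.3, -206.5, 334.5]
tcp_rot: [3.138, -0.006, 0.046]
contact_force: [-0.5, 0.4, -0.8]
opening: 0.351
grasp_force: 0.0
```

>>> {"method": "apply_moves", "body": {
  "deltas": [
    {"claw":0.3,"delta_pos":[-5,-3,-3],"yaw":0},
    {"claw":0.3,"delta_pos":[-5,-3,-3],"yaw":0},
    {"claw":0.3,"delta_pos":[-2,-3,0],"yaw":0},
    {"claw":0.3,"delta_pos":[0,0,0],"yaw":0},
    {"claw":0.3,"delta_pos":[0,0,0],"yaw":0}
  ]
}}

```text
clock: 60.7
eef_pos: [325.3, -124.3, 387.9]
tcp_rot: [3.141, -0.0, 0.046]
contact_force: [1.1, -0.6, 0.2]
opening: 0.351
grasp_force: 0.0
```

Run:
```python
from loc import *
loc(-90.5,44);loc(89.5,44)
for n in ("wrist","top"):
    f=grab(n);C=cloud(f);J=np.concatenate([(C[...,:2]-O)@RJ,C[...,2:]],-1);img=f["img"].astype(int)
    q=(abs(abs(J[...,1])-90)<11)&(J[...,0]>35)&(J[...,0]<75)&(abs(J[...,2]-46)<14)&(img.min(2)>90)
    if q.sum()>20: print(n,q.sum(),np.polyfit(J[q][:,0],J[q][:,2],1))
```

```text
wrist red n 403 x [-21.7  -3. ] y [-95.2 -83.1] mid [-12.2 -89.2]
   head [ 10.6 -90.3]
top red n 56 x [-21.5  -3.2] y [-93.4 -84.1] mid [-12.3 -89. ]
   head [ 10.6 -89.6]
wrist red n 401 x [-22.8  -3.5] y [81.9 93.8] mid [-13.1  88. ]
   head [10.7 88.4]
top red n 68 x [-22.6  -4.4] y [83.4 94.2] mid [-12.9  88.8]
   head [10.4 89.3]
top 492 [-9.85836289e-03  4.45731477e+01]
```

Both seats lie within about 1 mm of the stud axes, the bar is flat, and the blanks haven't been touched since they were set. I'll hand in.

```bash
python3 -c "
from rig import r
print(r.sign_off())"
```

```text
the job is handed in; nothing more can be done
None
```

I handed the job in at about 61 s on the robot clock: the four blanks are butted tight against the stop and fence, the bar is shut, and a clip is home on each stud, each seat measured within about 1.5 mm of the stud axis; the sign-off returned no verdict.

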